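Load a gear plate in the sloping mesh-check jig

TASK

Lay the end plate flat on the upper part of the white slope, clear of both fences, long side along the long fence and the axle nearer the brass master gear, and let go so that it slides into the corner by its own weight; then swing the red clamp arm fully over it. Push the loose grey gear that has as many teeth as the master fully down on the plate's axle, in mesh with the master, and turn it about a quarter turn so that the master turns with it. Leave it so, let go, and do not disturb the other gears and things on the bench.

Things in the scene. Friction and masses are not known exactly. Their poses are not given: they have to be found in the camera images.
- bed: Jig's slick white sloping slab, tilted about 25 degrees. Origin: locating corner on its top face, where the fences' inner faces meet. z: square out of the slab; +x and +y both climb, so a plate let go slides to -x and -y. Slab x -30..170, y -90..150 mm. Long fence: inner face y = 0, 12 thick, 20 high, x -12..153. Short fence: inner face x = 0, 12 thick, 12 high, y 0..150 mm.
- axle_home (a point): Fixed point of the bed at bed x 70, y 40, z 28 mm: here axle_foot stands when the plate is home in the corner (plate x along bed x, same direction).
- master_axis (a point): Fixed point on the master gear's axis, at bed x 70, y -33, z 28 mm (the underside of its teeth), 73 mm from axle_home towards bed -y.
- master (a joint): Turn (rad) of the brass master gear, counterclockwise about the bed's z; spins freely with slight friction. 12 teeth, pitch radius 36 mm, tip radius 41 mm, toothed 28 to 44 mm above the bed; a 28 mm round cap on it up to 50 mm. At 0 its red tooth points along bed +x; teeth come every 30 degrees, so one also points along +y, to the axle.
- master_mark (a point): Point on the top face of the master gear's red-painted tooth, 34 mm from its axis.
- clamp (a joint): Swing (rad) of the red clamp arm: 0 open, along bed +y over the short fence; 1.57 closed, along bed +x over the plate; stop at 1.58. Turns clockwise from above about bed x -13, y 84 mm. Flat arm 16 mm wide, 14 to 23 mm above the bed, 4 mm clear of the plate. Stays where left; about 1.6 N at the post moves it.
- clamp_post (a point): On the axis of the clamp's black round finger post, 42 mm above the bed. The post is 14 mm in diameter, 50 mm from the pivot, square to the bed, from 23 to 61 mm above the bed.
- end_plate: Aluminium plate 130 (x) by 100 (y) by 10 mm, 0.45 kg, flat on the bench. Origin: centre of the underside, z up. At x 5, y -10 mm: a dark square boss 26 by 26 mm, sides along x and y, z 10 to 28, and on it a stub axle 18 mm in diameter up to z 64, its last 10 mm tapered to 8, oiled. Home: origin at bed x 65, y 50, z 0 mm.
- axle_foot (a point): On the stub axle's axis at the top face of the square boss, 28 mm above the plate's underside: a gear's underside rests here.
- gear_12: Aluminium gear, 12 teeth, like the master: 82 mm over the teeth, toothed part 16 mm thick; square hub 34 by 34 mm on top, z 16 to 44 mm, sides along x and y; 20.6 mm through bore. 0.26 kg. Origin: centre of the underside, z up. A tooth points along +x, one every 30 degrees. Goes down on the axle only with its teeth in the master's gaps (2 mm play either way).
- gear_9: Aluminium gear with 9 teeth, 64 mm over the teeth, otherwise like gear_12. Wrong gear, to be left alone.
- gear_15: Aluminium gear with 15 teeth, 100 mm over the teeth, otherwise like gear_12. Wrong gear, to be left alone.
- tape_roll: Yellow roll of tape lying flat, 100 mm across, 45 mm high; origin at the centre of its underside. A bystander.
- wrench: Steel open-ended wrench, 180 mm long, lying on the bench. A bystander.
- spray_can: Upright can with a blue label, 66 mm across, 170 mm high; origin at the centre of its underside. A bystander.
- jar: Jar with a white cap, 80 mm across, 100 mm high; origin at the centre of its underside. A bystander.
- screwdriver: Screwdriver with a red handle, 200 mm long, lying on the bench. A bystander.
Mind the look-alikes: they are no part of the job. What is shaped like the end_plate but orange or purple is not meant. What is shaped like the gear_12 but turquoise is not meant.

How it is judged:
On the way, in this order (a step that is already met when the one before it is completed fails the run):
1. the plate lies flat on the slope and is let go (fingers no longer squeezing it, under 4 N) at least 6 mm short of both fences (x of axle_foot in the frame of bed between 0.076 and 0.12 m and y of axle_foot in the frame of bed between 0.046 and 0.12 m and z of axle_foot in the frame of bed between 0.025 and 0.033 m and contact force between the fingers and end_plate below 4 N), for 0.02 s.
2. the plate has slid home into the corner, let go (x of axle_foot in the frame of bed between 0.067 and 0.073 m and y of axle_foot in the frame of bed between 0.037 and 0.043 m and z of axle_foot in the frame of bed between 0.025 and 0.031 m and angle between the x axis of end_plate and the x axis of bed, either way round below 0.06 rad and contact force between the fingers and end_plate below 1 N and linear speed of end_plate below 0.02 m/s), for 0.2 s.
3. the clamp arm is swung over the plate (value of joint clamp above 1.3 rad and x of axle_foot in the frame of bed between 0.067 and 0.073 m and y of axle_foot in the frame of bed between 0.037 and 0.043 m and z of axle_foot in the frame of bed between 0.025 and 0.031 m and angle between the x axis of end_plate and the x axis of bed, either way round below 0.06 rad), for 0.2 s.
4. the 12-tooth gear is down on the axle, in mesh with the master (x of gear_12 in the frame of end_plate between 0.002 and 0.008 m and y of gear_12 in the frame of end_plate between -0.013 and -0.007 m and z of gear_12 in the frame of end_plate between 0.025 and 0.031 m and angle between the z axis of gear_12 and the z axis of end_plate, either way round below 0.07 rad and value of joint clamp above 1.3 rad), for 0.1 s.
5. the master gear has turned with the gear (red tooth moved more than 22 mm) (distance of master_mark from where it was at the start of the episode above 0.022 m and x of gear_12 in the frame of end_plate between 0.002 and 0.008 m and y of gear_12 in the frame of end_plate between -0.013 and -0.007 m and z of gear_12 in the frame of end_plate between 0.025 and 0.031 m and angle between the z axis of gear_12 and the z axis of end_plate, either way round below 0.07 rad), for 0.1 s.
At the end, for the whole second after the job is handed in: Plate home in the corner (axle within 3 mm on each axis, square within 3.4 degrees), clamp past 1.3 rad, 12-tooth gear down on the axle (within 3 mm on each axis, level within 4 degrees), the master's red tooth over 22 mm from its start; plate and gear at rest (all of step 3 and all of step 5 and linear speed of each of end_plate, gear_12 below 0.02 m/s); the robot touches nothing.
It fails at once if the 9-tooth or the 15-tooth gear is moved more than 25 mm (distance of any of gear_9, gear_15 from where it was at the start of the episode above 0.025 m).
It fails at once if the tape roll, wrench, spray can, jar or screwdriver is moved more than 25 mm (distance of any of tape_roll, wrench, spray_can, jar, screwdriver from where it was at the start of the episode above 0.025 m).
It also fails if it takes over 70 s, if anything falls off the work surface, if the arm or the gripper's body presses on something with over 40 N, if the wrist force passes 120 N, or if a joint passes its speed limit or range.

ROBOT

A 7-joint arm with a two-finger parallel gripper is mounted at the origin on the work surface. World frame = base frame: x ahead of the robot, y to its left, z up, the work surface at z = 0. Lengths are in m, angles in rad, forces in N, time in s.
With the tool pointing down it reaches from about 0.425 to 0.925 m from the base axis. Payload 6.8 kg.
Tool frame: the origin (TCP) lies between the finger pads; the fingertips stand 11 mm ahead of it and the grasp point (between the pads) lies 8 mm behind it; z points along the fingers, y is the line along which they close (so a half turn about z gives the same grasp; the last joint's range is limited). The gripper opens to 85 mm and grips with 20 to 120 N. Pads are 22 mm wide; open, the fingers measure 114 mm over their backs; the gripper's body (76 mm by 85 mm) begins 54 mm behind the grasp point. The pads swing forward as they close: fully open they stand 13 mm farther back than shut.
Start: joints at [0.998, 0.477, 0.022, 1.555, -0.011, 1.109, -0.083], TCP at [0.303, -0.603, 0.203] pointing down, gripper open.
Joint ranges: [-2.96, 2.96], [-0.34, 2.1], [-1.41, 1.46], [0.24, 2.44], [-1.37, 4.51], [0.17, 1.92], [-2.96, 2.96]. Speed limits (rad/s): [2.39, 2.39, 3.14, 3.14, 3.14, 3.14, 3.14].

INTERFACE

Orientations are given as a rotation vector (axis times angle).
In Python, from bench import r gives the robot as it stands.
- The arm moves only by the tool send_rows, never from a script. Its argument "deltas" is a list of rows, each an object of numbers: "dx", "dy", "dz": the shift along the world's x, y, z in mm; "rx", "ry", "rz": the turn, a rotation vector about the world's x, y, z in degrees. A call has 1 to 5 rows; each row is the pose to reach, as a shift and turn from the pose commanded when the call began; what a row does not reach only later rows make up. A row lasts 1/12 s, in which the tool goes at most 41.7 mm and 7.16 degrees, less where a joint would pass 70% of its speed; a pose out of reach is approached as far as the arm can. A call with a gripper value outside its range is refused whole. "jaw" is the finger opening in mm, from 0 to 85.4, set as the call begins (left out, the last holds). The fingers move at their own pace and stop on an object; "newtons" is the grip in N (left out, the last holds). Time passes only in rows, so rows that repeat a pose let the fingers close. It gives the time, the measured TCP pose, the force, the opening and the grip force at its end, in the units of the state.
- r.get_obs(): the state, without advancing time (a new reading comes with each control period).
- r.grab_frame(name): name is "scene" or "side" or "wrist"; returns a dict with "frame" (420x560x3 uint8, blue, green, red), "z_map" (420x560 float32, m along the optical axis (not along the pixel's ray), 0 where there is no reading), "vertical_fov" (degrees; the focal length in pixels is half the picture's height over the tangent of half this angle, whatever the lens; pixels are square), "cx", "cy" (the principal point, pixels), "xyz" and "orientation" of the camera in the world. Camera axes: x right, y down, z forward; pixel columns grow to the right and rows downward; lengths in m; the calibration is good to about 2 mm. The wrist camera is an equidistant fisheye: a pixel r from the principal point sees the ray r / f radians off the axis. A picture is of the moment at which its call begins.
- r.hand_in(): hands the job in; it is judged then, once.
The state is a dict: "clock": time; "joints": joint angles; "qvel": joint speeds; "tau": joint torques, N m; "tcp_pos": TCP position; "orientation": TCP orientation; "contact_force": force on the tool from outside, world axes, zero at the start; "moment": the same for the moment, N m; "grip_width": finger opening in m; "gripper_force": force on a finger pad.
Only numpy, scipy, OpenCV 4.12 (cv2) and the standard library are available. Lean on these libraries where they do the work, as an engineer would, in place of code of your own. Each camera call takes 0.05 s, during which the arm holds its last target. There are 200 camera calls.

## Working session

There is one attempt and no reset: what is moved stays moved. The work goes in short steps, Python scripts to look and compute and a tool call to move; the robot and the scene stay as the last step left them, time stands still between calls to the robot, and variables do not carry over. Pictures are saved under pics/ and viewed, at most 10 in all, crops included, and the job is handed in when it is done.

Besides the shell and the picture viewer there is one more tool, called after "Call:" as name(argument=value, ...) on one line, values as JSON. send_rows: Moves the arm, as the interface text tells. Its arguments: {"type":"object","properties":{"deltas":{"type":"array","items":{"type":"object","properties":{"dx":{"type":"number"},"dy":{"type":"number"},"dz":{"type":"number"},"rx":{"type":"number"},"ry":{"type":"number"},"rz":{"type":"number"}}}},"jaw":{"type":"number"},"newtons":{"type":"number"}},"required":["deltas"]}

```bash
ls; mkdir -p pics; cat > h.py <<'E'
import numpy as np, cv2
from bench import r
from scipy.spatial.transform import Rotation as R
def grab(n,tag):
    f=r.grab_frame(n); np.savez(f'{tag}.npz',**{k:np.array(v) for k,v in f.items()}); cv2.imwrite(f'pics/{tag}.png',f['frame']); return f
def load(tag): return dict(np.load(f'{tag}.npz'))
def rot(o):
    o=np.array(o); return R.from_rotvec(o).as_matrix() if o.shape==(3,) else (o if o.shape==(3,3) else R.from_quat(o).as_matrix())
def cloud(f):
    h,w=f['z_map'].shape; F=h/2/np.tan(np.radians(float(f['vertical_fov']))/2)
    u,v=np.meshgrid(np.arange(w),np.arange(h)); z=f['z_map']
    P=np.stack([(u-f['cx'])/F*z,(v-f['cy'])/F*z,z],-1)
    return P@rot(f['orientation']).T+f['xyz']
def proj(f,p):
    h=420; F=h/2/np.tan(np.radians(float(f['vertical_fov']))/2)
    q=(np.atleast_2d(p)-f['xyz'])@rot(f['orientation'])
    return np.c_[q[:,0]/q[:,2]*F+f['cx'],q[:,1]/q[:,2]*F+f['cy']]
E
python3 - <<'E'
from h import *
for n in('scene','side'):
    f=grab(n,n+'0'); print(n,f['vertical_fov'],f['cx'],f['cy'],f['xyz'],f['orientation'])
print(r.get_obs())
a=cv2.imread('pics/scene0.png');b=cv2.imread('pics/side0.png')
E
```

```text
pics
scene 49.890920370428425 285.193591029545 204.6145877850127 [ 1.1357599  -0.4276644   1.03561523] [-2.23751661 -1.05142935  0.388739  ]
side 47.328252380450834 273.3919272184154 211.19412301590492 [0.14219837 1.01350091 1.18820128] [-0.56797764  2.73904626 -1.09806064]
{'clock': 0.1, 'joints': array([ 0.9978825 ,  0.47771526,  0.02234198,  1.55634603, -0.01150834,
        1.10931066, -0.08307346]), 'qvel': array([ 5.89333594e-05, -5.11413604e-04,  7.35822368e-04, -2.02896399e-03,
       -1.74599905e-04,  1.17437933e-03,  2.24491268e-03]), 'tau': array([ 3.86028332e-03, -5.97761965e+01,  1.61344159e+00, -2.81955117e+01,
        1.28157457e-02,  5.01521266e-03, -5.51749665e-06]), 'tcp_pos': array([ 0.30230229, -0.60287142,  0.20252719]), 'orientation': array([-3.05557977e+00, -7.23276030e-01,  7.67208958e-04]), 'contact_force': array([-0.19925352,  0.21472375, -0.86634121]), 'moment': array([ 0.03624797,  0.05093505, -0.04084403]), 'gripper_force': 0.0, 'grip_width': 0.08523599954398639}
```

View pics/scene0.png

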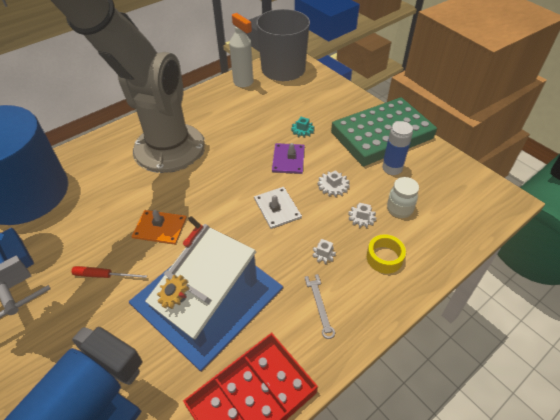

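View pics/side0.png

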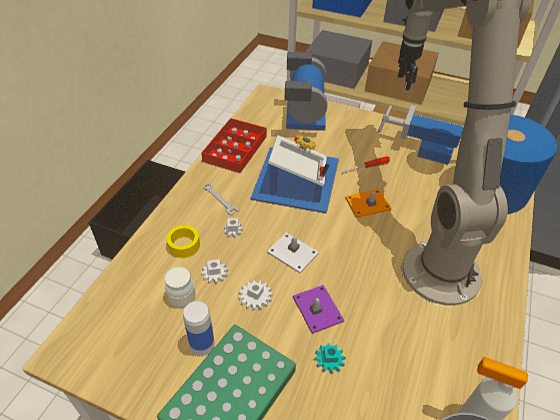

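The scene view shows the grey end plate at (277,206); the orange one at (160,225) and the purple one at (289,157) are look-alikes. The loose grey gears are at (334,182) largest, (362,214) medium and (324,250) smallest, with the turquoise look-alike at (302,126). The jig is at about (205,280) with the brass master at (172,291). Next I'll measure these.

```bash
python3 - <<'E'
from h import *
for tag in('scene0','side0'):
    f=load(tag);P=cloud(f);I=f['frame'].astype(int);ok=f['z_map']>0
    b=P[ok&(abs(P[...,2])<.01)]; print(tag,'bench z med',np.median(b[:,2]))
    # objects: connected comps above bench
    m=(ok&(P[...,2]>.006)&(P[...,2]<.3)&(P[...,0]>.2)&(P[...,0]<1.1)&(abs(P[...,1])<.9)).astype(np.uint8)
    n,l,s,c=cv2.connectedComponentsWithStats(m)
    for i in range(1,n):
        if s[i,4]<60: continue
        q=P[l==i]; print(np.round(c[i]),s[i,4],'min',q.min(0).round(3),'max',q.max(0).round(3))
f=load('scene0');P=cloud(f);I=f['frame'].astype(int)
# bed plane: white pixels in region
g=np.zeros(I.shape[:2],bool);g[225:345,140:260]=1
w=g&(I.min(-1)>170)&(P[...,2]>.03)
q=P[w];
best=0
rng=np.random.default_rng(0)
for _ in range(500):
    a=q[rng.choice(len(q),3,False)];nn=np.cross(a[1]-a[0],a[2]-a[0]);nn/=np.linalg.norm(nn)+1e-12
    k=abs((q-a[0])@nn)<.002
    if k.sum()>best:best=k.sum();kk=k
a=q[kk];c0=a.mean(0);nn=np.linalg.svd(a-c0)[2][2];nn*=np.sign(nn[2])
print('plane',c0,nn,'tilt',np.degrees(np.arccos(nn[2])),kk.sum(),len(q))
np.savez('plane.npz',c=c0,n=nn)
cv2.imwrite('pics/jig.png',cv2.resize(f['frame'][215:345,120:290],None,fx=4.6,fy=4.6,interpolation=cv2.INTER_CUBIC))
cv2.imwrite('pics/grs.png',cv2.resize(f['frame'][160:270,245:395],None,fx=5,fy=5,interpolation=cv2.INTER_CUBIC))
E
```

```text
scene0 bench z med 0.00010037063194689999
[384. 133.] 4678 min [0.293 0.431 0.006] max [0.588 0.762 0.175]
[303. 126.] 284 min [0.202 0.366 0.006] max [0.266 0.45  0.047]
[288. 157.] 813 min [0.224 0.196 0.006] max [0.387 0.35  0.068]
[334. 183.] 544 min [0.439 0.256 0.006] max [0.536 0.352 0.049]
[403. 197.] 992 min [0.645 0.352 0.006] max [0.723 0.43  0.104]
[277. 207.] 1105 min [0.37  0.048 0.006] max [0.524 0.176 0.069]
[362. 214.] 446 min [0.597 0.241 0.007] max [0.677 0.32  0.048]
[159. 226.] 1262 min [ 0.209 -0.275  0.006] max [ 0.371 -0.117  0.066]
[206. 294.] 11680 min [ 0.33  -0.377  0.006] max [ 0.719 -0.047  0.164]
[386. 253.] 946 min [0.726 0.173 0.006] max [0.825 0.274 0.05 ]
[324. 251.] 346 min [0.628 0.073 0.006] max [0.692 0.137 0.048]
[ 14. 284.] 1276 min [ 0.201 -0.627  0.053] max [ 0.355 -0.509  0.129]
[ 98. 272.] 451 min [ 0.275 -0.453  0.007] max [ 0.422 -0.306  0.029]
[320. 305.] 334 min [ 0.684 -0.058  0.006] max [0.851 0.044 0.012]
[ 85. 382.] 7807 min [ 0.565 -0.662  0.008] max [ 0.721 -0.423  0.236]
[255. 381.] 2460 min [ 0.747 -0.399  0.006] max [ 0.923 -0
[... 1028 characters left out ...]
[368. 203.] 720 min [ 0.204 -0.277  0.006] max [ 0.365 -0.117  0.064]
[233. 227.] 239 min [0.627 0.075 0.006] max [0.687 0.141 0.051]
[183. 241.] 692 min [0.72  0.174 0.006] max [0.821 0.277 0.052]
[293. 252.] 977 min [0.37  0.05  0.006] max [0.516 0.18  0.066]
[214. 271.] 422 min [0.592 0.241 0.006] max [0.671 0.322 0.048]
[223. 365.] 10009 min [0.294 0.358 0.006] max [0.716 0.729 0.176]
[255. 294.] 661 min [0.434 0.255 0.006] max [0.533 0.354 0.049]
[318. 308.] 1290 min [0.222 0.195 0.006] max [0.382 0.356 0.066]
[328. 357.] 497 min [0.2   0.368 0.006] max [0.263 0.448 0.049]
plane [ 0.57479619 -0.20889427  0.10699778] [-0.23691846 -0.34950846  0.90648413] tilt 24.976081859618272 3527 4222
```

View pics/jig.png

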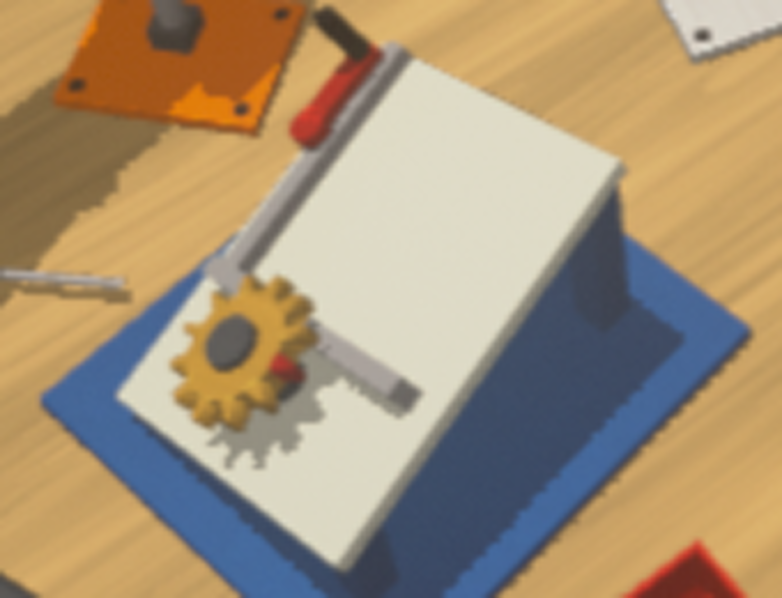

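View pics/grs.png

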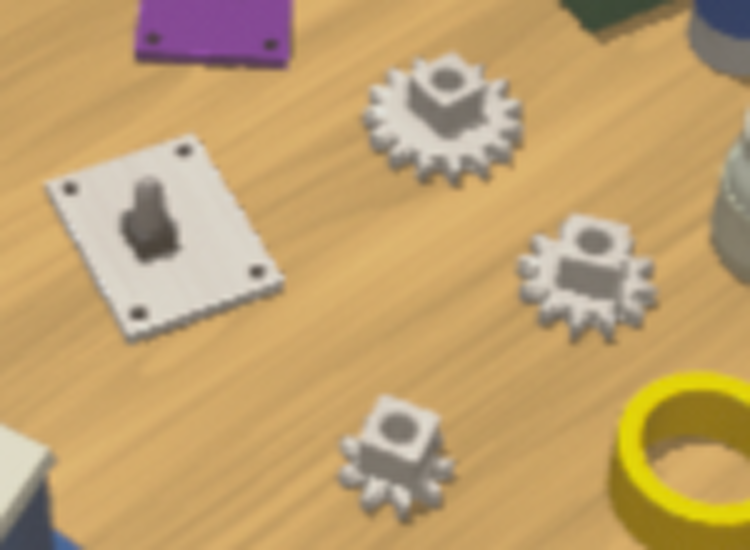

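Size check: the loose gears measure about 97 mm (334,182), 80 mm (362,214) and 64 mm (324,250), so the 12-tooth one is the middle gear at (362,214), and the crop confirms grey metal. The meant plate is the grey one at (277,206). In the jig crop, the red clamp is open along the short fence with its post at the upper end, and the red tooth points along bed +x. Now the model fits.

```bash
cat > fit.py <<'E'
from h import *
from scipy.optimize import minimize
pts={t:(cloud(load(t)).reshape(-1,3),load(t)['frame'].reshape(-1,3).astype(int),load(t)['z_map'].ravel()>0) for t in('scene0','side0')}
def fit(model,pt,Rf,org,x0,rad,spread=(.006,.006,.08)):
    # Rf columns: frame axes; x=(ox,oy,yaw) in that frame
    p=(pt-org)@Rf
    def cost(x):
        c,s=np.cos(x[2]),np.sin(x[2]); d=p[:,:2]-x[:2]
        q=np.c_[c*d[:,0]+s*d[:,1],-s*d[:,0]+c*d[:,1]]
        return np.minimum(abs(model(q)-p[:,2]),.006).mean()
    k=[minimize(cost,np.array(x0)+np.r_[np.array(o)*spread],method='Nelder-Mead',options=dict(xatol=1e-5,fatol=1e-9,initial_simplex=np.array(x0)+np.array(o)*spread+np.vstack([np.zeros(3),np.diag(spread)]))) for o in [(0,0,0),(1,1,1),(-1,-1,-1),(1,-1,2),(-1,1,-2)]]
    b=min(k,key=lambda z:z.fun); return b.x,b.fun
def box(q,x0,x1,y0,y1): return (q[:,0]>x0)&(q[:,0]<x1)&(q[:,1]>y0)&(q[:,1]<y1)
def mbed(q):
    h=np.full(len(q),-.05); h[box(q,-.03,.17,-.09,.15)]=0
    h[box(q,-.012,.153,-.012,0)]=.02; h[box(q,-.012,0,0,.15)]=.012
    r_=np.hypot(q[:,0]-.07,q[:,1]+.033); h[r_<.036]=.044; h[r_<.014]=.05
    return h
def mplate(q):
    h=np.zeros(len(q)); h[box(q,-.065,.065,-.05,.05)]=.01; h[box(q,-.008,.018,-.023,.003)]=.028; return h
def mgear(q):
    h=np.zeros(len(q)); r_=np.hypot(*q.T); a=np.arctan2(q[:,1],q[:,0])
    h[(r_<.032)|((r_<.041)&(np.cos(12*a)>0))]=.016; h[box(q,-.017,.017,-.017,.017)]=.044; h[r_<.0103]=np.nan; return h
E
cat > m1.py <<'E'
from fit import *
pl=np.load('plane.npz');n0=pl['n']
for t in pts:
    P,C,ok=pts[t]
    # refine plane per camera
    m=ok&(C.min(1)>120)&(abs((P-pl['c'])@n0)<.006)&(np.hypot(*(P-pl['c'])[:,:2].T)<.11)
    a=P[m]
    for _ in range(4):
        c=a.mean(0);n=np.linalg.svd(a-c)[2][2];n*=np.sign(n[2]);a=a[abs((a-c)@n)<.002]
    # guess: bed x from image: x ~ horizontal direction along long fence
    ex=np.array([.75,-.5,0.]) ; ex-=ex@n*n; ex/=np.linalg.norm(ex); ey=np.cross(n,ex)
    Rf=np.c_[ex,ey,n]
    sel=ok&(np.linalg.norm(P-c,axis=1)<.21)&(abs((P-c)@n)<.075)
    best=min((fit(mbed,P[sel],Rf,c,(-.09*np.cos(w)+.06*np.sin(w)*0,-.05,w),0,(.02,.02,.1)) for w in np.radians([-30,0,30,60,90,120])),key=lambda z:z[1])
    x,fv=best; O=c+Rf@[x[0],x[1],0]; B=Rf@R.from_rotvec([0,0,x[2]]).as_matrix()
    print(t,'bed O',O.round(4),'x',B[:,0].round(4),'y',B[:,1].round(4),'z',B[:,2].round(4),'yaw',np.degrees(np.arctan2(B[1,0],B[0,0])),'cost',fv)
    q=(P-O)@B; d=q[:,:2]-[.07,-.033]; rr=np.hypot(*d.T);th=np.arctan2(d[:,1],d[:,0])
    g=ok&(abs(q[:,2]-.044)<.003)&(rr>.034)&(rr<.041)
    print(' master phase deg mod30',np.degrees(np.angle(np.exp(12j*th[g]).mean()))/12,abs(np.exp(12j*th[g]).mean()),'centre chk',np.mean([q[ok&(abs(q[:,2]-.05)<.002)&(rr<.02)]],axis=1))
    red=ok&(rr<.045)&(abs(q[:,2]-.044)<.006)&(C[:,2]>110)&(C[:,1]<80)&(C[:,0]<80)
    print(' red',red.sum(),np.degrees(th[red].mean()) if red.any() else '')
    np.savez('bed_'+t,O=O,B=B)
    E3=np.eye(3)
    w=ok&(np.hypot(P[:,0]-.445,P[:,1]-.112)<.1)&(P[:,2]<.04)&(P[:,2]>-.01)
    for y0 in (20,110,200,290):
        x,fv=fit(mplate,P[w],E3,np.zeros(3),(.445,.112,np.radians(y0)),0); print(' plate',x[:2].round(4),np.degrees(x[2]).round(2),fv)
    w=ok&(np.hypot(P[:,0]-.635,P[:,1]-.281)<.06)&(P[:,2]<.06)&(P[:,2]>-.01)
    bb=min((fit(lambda q:np.nan_to_num(mgear(q),nan=.03),P[w],E3,np.zeros(3),(.635,.281,np.radians(y)),0) for y in (0,20,40,60,80)),key=lambda z:z[1])
    x=bb[0];print(' gear',x[:2].round(4),np.degrees(x[2])%90,bb[1])
E
python3 m1.py
```

```text
scene0 bed O [ 0.4986 -0.258   0.0683] x [0.9403 0.1554 0.3028] y [-0.2469  0.9238  0.2927] z [-0.2342 -0.35    0.907 ] yaw 9.382551606850063 cost 0.0029353016858752455
 master phase deg mod30 9.014911078158464 0.8007214776708675 centre chk [[ 0.07076164 -0.03334107  0.0499423 ]]
 red 16 7.586483059407326
 plate [0.4459 0.1136] -16.33 0.0018980456877322456
 plate [0.4451 0.1131] 164.89 0.002001171067163366
 plate [0.4456 0.1136] 164.11 0.001995384543427538
 plate [0.4455 0.1139] 344.25 0.0018999914471617627
 gear [0.6335 0.2824] 33.254991334403876 0.002600532647283558
side0 bed O [ 0.4944 -0.2564  0.0688] x [0.9395 0.1605 0.3027] y [-0.2507  0.9243  0.2878] z [-0.2336 -0.3462  0.9086] yaw 9.696396050018318 cost 0.003575092433341797
 master phase deg mod30 9.080732172296184 0.6326745433199303 centre chk [[ 0.07093755 -0.03217368  0.05031192]]
 red 6 5.869581060205344
 plate [0.4444 0.1108] -15.61 0.0022754792125026855
 plate [0.4453 0.1103] 164.6 0.0023658574154934733
 plate [0.4455 0.1102] 164.85 0.0023616583601869102
 plate [0.4448 0.111 ] 343.85 0.0022780539981956793
 gear [0.6337 0.278 ] 33.72673179089525 0.002855978136201093
```

```bash
cat >> h.py <<'E'
O=np.array([.4965,-.2572,.0685]); n=np.array([-.234,-.348,.908]); n/=np.linalg.norm(n)
bx=np.array([.94,.158,.303]); bx-=bx@n*n; bx/=np.linalg.norm(bx); B=np.c_[bx,np.cross(n,bx),n]
def bw(x,y,z): return O+B@(np.array([x,y,z])/1000)
def tool(ydir,zdir):
    z=np.array(zdir,float);z/=np.linalg.norm(z);y=np.array(ydir,float);y-=y@z*z;y/=np.linalg.norm(y)
    return np.c_[np.cross(y,z),y,z]
def bedtool(deg,tilt=1):
    a=np.radians(deg); return tool(B@[np.cos(a),np.sin(a),0],-n)
def downtool(deg): a=np.radians(deg); return tool([np.cos(a),np.sin(a),0],[0,0,-1])
def delta(pos,Rt,p0=None,R0=None):
    s=r.get_obs(); p0=s['tcp_pos'] if p0 is None else p0; R0=rot(s['orientation']) if R0 is None else R0
    return ((pos-p0)*1000).round(1), np.degrees(R.from_matrix(Rt@R0.T).as_rotvec()).round(2)
E
python3 - <<'E'
from h import *
for t in('scene0','side0'):
    f=load(t);P=cloud(f);q=P[(f['z_map']>0)&(P[...,2]>.05)&(np.hypot(P[...,0]-.445,P[...,1]-.112)<.08)]
    print(t,q.mean(0),len(q),'top',q[q[:,2]>.061].mean(0))
ax=np.array([.4452,.112,.18])+np.r_[R.from_euler('z',-16,degrees=True).apply([.005,-.010,0])]
print(ax); a1=np.array([.35,-.58,.3])
p1=np.array([.50,-.25,.28]);Rt=downtool(-16)
print(delta(p1,Rt)); print((ax-p1)*1000)
print('bed axes',B.round(3)); print('place TCP', bw(95,68,0), 'home', bw(70,40,28))
E
```

```text
scene0 [0.45195714 0.09936681 0.05835357] 30 top [0.4508425  0.10050572 0.06367716]
side0 [0.44547745 0.10423285 0.05722099] 27 top [0.44481098 0.10370091 0.06307409]
[0.44724993 0.1010092  0.18      ]
(array([197.7, 352.9,  77.5]), array([-0.06, -0.08, 47.37]))
[ -52.75006508  351.00919626 -100.        ]
bed axes [[ 0.94  -0.249 -0.234]
 [ 0.158  0.924 -0.348]
 [ 0.303  0.29   0.908]]
place TCP [ 0.5688675  -0.17934805  0.11698731] home [ 0.54578689 -0.2189161   0.12671637]
```

Call:
send_rows(deltas=[{"dx": 66, "dy": 100, "dz": 78, "rz": 16}, {"dx": 66, "dy": 100, "dz": 78, "rz": 16}, {"dx": 66, "dy": 100, "dz": 78, "rz": 16}, {"dx": 66, "dy": 100, "dz": 78, "rz": 16}])

```text
$.deltas[0]: bad value
```

Call:
send_rows(deltas=[{"dx": 132, "dy": 253, "rz": 31.4}, {"dx": 132, "dy": 253, "rz": 31.4}, {"dx": 132, "dy": 253, "rz": 31.4}, {"dx": 132, "dy": 253, "rz": 31.4}, {"dx": 132, "dy": 253, "rz": 31.4}])

```text
$.deltas[0]: bad value
```

```bash
python3 - <<'E'
from h import *
s=r.get_obs();print(s['clock'],s['joints'].round(2),s['tcp_pos'])
print(delta(np.array([.448,.1015,.2]),downtool(-16)))
E
```

```text
0.1 [ 1.    0.48  0.02  1.56 -0.01  1.11 -0.08] [ 0.30230229 -0.60287142  0.20252719]
(array([145.7, 704.4,  -2.5]), array([-0.06, -0.08, 47.37]))
```

Call:
send_rows(deltas=[{"dx": 18, "dy": 27, "dz": 21, "rx": 0, "ry": 0, "rz": 4}, {"dx": 36, "dy": 54, "dz": 42, "rx": 0, "ry": 0, "rz": 8}, {"dx": 54, "dy": 81, "dz": 63, "rx": 0, "ry": 0, "rz": 12}, {"dx": 66, "dy": 100, "dz": 78, "rx": 0, "ry": 0, "rz": 16}])

```text
clock: 0.43
tcp_pos: [0.371, -0.5007, 0.2829]
orientation: [2.923, 1.151, 0.002]
contact_force: [1.2, -0.5, -0.5]
grip_width: 0.0855
gripper_force: 0.0
```

Call:
send_rows(deltas=[{"dx": 66, "dy": 126, "dz": 0, "rx": 0, "ry": 0, "rz": 16}, {"dx": 66, "dy": 126, "dz": 0, "rx": 0, "ry": 0, "rz": 16}, {"dx": 66, "dy": 126, "dz": 0, "rx": 0, "ry": 0, "rz": 16}, {"dx": 66, "dy": 126, "dz": 0, "rx": 0, "ry": 0, "rz": 16}])

```text
clock: 0.77
tcp_pos: [0.4378, -0.371, 0.2814]
orientation: [-2.731, -1.55, -0.004]
contact_force: [0.9, 1.4, 0.4]
grip_width: 0.0854
gripper_force: 0.0
```

Call:
send_rows(deltas=[{"dx": 66, "dy": 127, "dz": 0, "rx": 0, "ry": 0, "rz": 15.4}, {"dx": 66, "dy": 127, "dz": 0, "rx": 0, "ry": 0, "rz": 15.4}, {"dx": 66, "dy": 127, "dz": 0, "rx": 0, "ry": 0, "rz": 15.4}, {"dx": 66, "dy": 127, "dz": 0, "rx": 0, "ry": 0, "rz": 15.4}])

```text
clock: 1.1
tcp_pos: [0.503, -0.2438, 0.2814]
orientation: [-2.499, -1.901, -0.004]
contact_force: [0.9, 0.4, 0.3]
grip_width: 0.0857
gripper_force: 0.0
```

Call:
send_rows(deltas=[{"dx": -20, "dy": 180, "dz": 0, "rx": 0, "ry": 0, "rz": 0}, {"dx": -20, "dy": 180, "dz": 0, "rx": 0, "ry": 0, "rz": 0}, {"dx": -20, "dy": 180, "dz": 0, "rx": 0, "ry": 0, "rz": 0}, {"dx": -20, "dy": 180, "dz": 0, "rx": 0, "ry": 0, "rz": 0}, {"dx": -20, "dy": 180, "dz": 0, "rx": 0, "ry": 0, "rz": 0}])

```text
clock: 1.52
tcp_pos: [0.4795, -0.0637, 0.2815]
orientation: [-2.5, -1.9, -0.001]
contact_force: [-0.3, -0.0, 0.3]
grip_width: 0.0853
gripper_force: 0.0
```

Call:
send_rows(deltas=[{"dx": -32, "dy": 170, "dz": -100, "rx": 0, "ry": 0, "rz": 0}, {"dx": -32, "dy": 170, "dz": -100, "rx": 0, "ry": 0, "rz": 0}, {"dx": -32, "dy": 170, "dz": -100, "rx": 0, "ry": 0, "rz": 0}, {"dx": -32, "dy": 170, "dz": -100, "rx": 0, "ry": 0, "rz": 0}, {"dx": -32, "dy": 170, "dz": -100, "rx": 0, "ry": 0, "rz": 0}])

```text
clock: 1.93
tcp_pos: [0.4469, 0.1019, 0.1801]
orientation: [-2.506, -1.893, 0.001]
contact_force: [0.6, -0.5, -0.7]
grip_width: 0.0853
gripper_force: 0.0
```

```bash
python3 - <<'E'
from h import *
s=r.get_obs();print(s['clock'],s['joints'].round(2),s['tcp_pos'])
print(delta(np.array([.448,.1015,.125]),downtool(-16)))
E
```

```text
1.9333 [ 0.16  0.19 -0.57  2.05  0.13  0.94 -0.76] [0.44691326 0.10193212 0.18006564]
(array([  1.1,  -0.4, -55.1]), array([-0.01, -0.05, -0.12]))
```

Call:
send_rows(deltas=[{"dx": 0, "dy": 1, "dz": -40, "rx": 0, "ry": 0, "rz": 0}, {"dx": 0, "dy": 1, "dz": -80, "rx": 0, "ry": 0, "rz": 0}, {"dx": 0, "dy": 1, "dz": -120, "rx": 0, "ry": 0, "rz": 0}, {"dx": 0, "dy": 1, "dz": -145, "rx": 0, "ry": 0, "rz": 0}, {"dx": 0, "dy": 1, "dz": -157, "rx": 0, "ry": 0, "rz": 0}])

```text
clock: 2.35
tcp_pos: [0.4457, 0.0999, 0.0208]
orientation: [-2.506, -1.89, 0.009]
contact_force: [-1.0, -0.6, -0.7]
grip_width: 0.0853
gripper_force: 0.0
```

Call:
send_rows(deltas=[{"dx": 0, "dy": 0, "dz": 0, "rx": 0, "ry": 0, "rz": 0}, {"dx": 0, "dy": 0, "dz": 0, "rx": 0, "ry": 0, "rz": 0}, {"dx": 0, "dy": 0, "dz": 0, "rx": 0, "ry": 0, "rz": 0}, {"dx": 0, "dy": 0, "dz": 0, "rx": 0, "ry": 0, "rz": 0}, {"dx": 0, "dy": 0, "dz": 0, "rx": 0, "ry": 0, "rz": 0}], jaw=10, newtons=60)

```text
clock: 2.77
tcp_pos: [0.4496, 0.1007, 0.0256]
orientation: [2.508, 1.89, 0.003]
contact_force: [0.4, 1.0, -0.2]
grip_width: 0.0256
gripper_force: 0.0
```

Call:
send_rows(deltas=[{"dx": 0, "dy": 0, "dz": 0, "rx": 0, "ry": 0, "rz": 0}, {"dx": 0, "dy": 0, "dz": 0, "rx": 0, "ry": 0, "rz": 0}, {"dx": 0, "dy": 0, "dz": 0, "rx": 0, "ry": 0, "rz": 0}])

```text
clock: 3.02
tcp_pos: [0.4489, 0.1006, 0.0255]
orientation: [2.508, 1.891, 0.001]
contact_force: [-2.4, -0.3, 9.7]
grip_width: 0.0123
gripper_force: 58.6
```

```bash
python3 - <<'E'
from h import *
f=grab('scene','s1');g=grab('side','d1')
a=cv2.resize(f['frame'][130:250,210:360],None,fx=3.2,fy=3.2,interpolation=cv2.INTER_CUBIC)
b=cv2.resize(g['frame'][180:300,240:350],None,fx=3.2,fy=3.2,interpolation=cv2.INTER_CUBIC)
cv2.imwrite('pics/c1.png',np.hstack([a,b])[:, :800]);print(a.shape,b.shape)
E
```

```text
(384, 480, 3) (384, 352, 3)
```

View pics/c1.png

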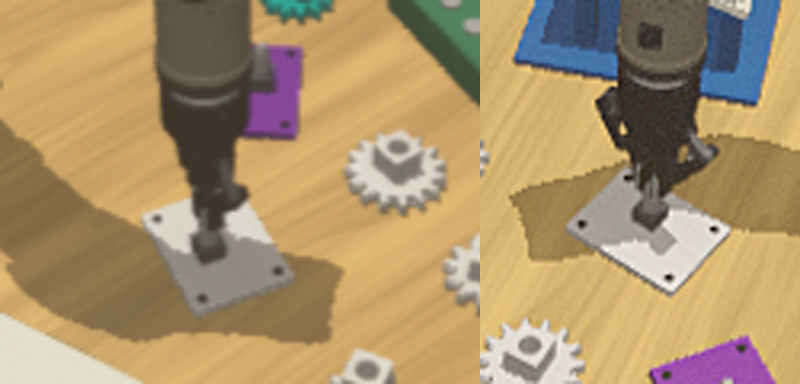

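The fingers seem to stand above the boss (left crop, boss at about (207,245)), not beside it. I'll check that with depth and the wrist camera.

```bash
python3 - <<'E'
from h import *
for t in('s1','d1'):
    f=load(t);P=cloud(f);ok=(f['z_map']>0)&(np.hypot(P[...,0]-.449,P[...,1]-.1006)<.07)
    for lo in range(6,110,8):
        q=P[ok&(P[...,2]>lo/1e3)&(P[...,2]<(lo+8)/1e3)]
        if len(q): print(t,lo,len(q),q.min(0)[:2].round(3),q.max(0)[:2].round(3),q.mean(0)[:2].round(3))
g=r.grab_frame('wrist')
s=r.get_obs();print(s)
im=np.hstack([cv2.resize(load('s1')['frame'][150:225,240:320],None,fx=5,fy=5,interpolation=cv2.INTER_CUBIC),cv2.resize(g['frame'],(500,375))])
cv2.imwrite('pics/c2.png',im[:, :800]);print(im.shape)
E
```

```text
s1 6 807 [0.38  0.048] [0.517 0.167] [0.458 0.104]
s1 14 47 [0.384 0.051] [0.516 0.157] [0.465 0.103]
s1 22 40 [0.437 0.086] [0.466 0.114] [0.456 0.098]
s1 30 13 [0.438 0.091] [0.464 0.106] [0.455 0.097]
s1 38 13 [0.448 0.091] [0.46  0.103] [0.455 0.096]
s1 46 2 [0.442 0.093] [0.448 0.098] [0.445 0.096]
s1 54 13 [0.436 0.089] [0.47  0.111] [0.451 0.096]
s1 62 18 [0.44  0.088] [0.472 0.109] [0.46  0.096]
s1 70 18 [0.438 0.087] [0.473 0.102] [0.462 0.094]
s1 78 12 [0.438 0.088] [0.469 0.112] [0.451 0.096]
s1 86 7 [0.433 0.088] [0.462 0.097] [0.445 0.093]
s1 94 13 [0.416 0.084] [0.484 0.099] [0.454 0.091]
s1 102 20 [0.411 0.08 ] [0.491 0.102] [0.464 0.09 ]
d1 6 711 [0.38 0.05] [0.513 0.167] [0.447 0.115]
d1 14 40 [0.393 0.081] [0.503 0.161] [0.443 0.116]
d1 22 37 [0.433 0.091] [0.463 0.118] [0.447 0.106]
d1 30 8 [0.433 0.103] [0.453 0.114] [0.443 0.108]
d1 38 10 [0.439 0.101] [0.452 0.111] [0.445 0.107]
d1 46 7 [0.442 0.106] [0.454 0.11 ] [0.449 0.108]
d1 54 16 [0.433 0.096] [0.464 0.114] [0.451 0.107]
d1 62 25 [0.43  0.091] [0.47  0.116] [0.45  0.105]
d1 70 21 [0.429 0.092] [0.466 0.11
[... 248 characters left out ...]
: array([ 0.04390726,  0.44322136, -0.47734621,  2.17210328,  0.35798833,
        0.5996008 , -0.97132495]), 'qvel': array([-0.00012442,  0.00097293,  0.00086091,  0.00055021, -0.00165488,
        0.00054597,  0.00012668]), 'tau': array([ 1.18398392e-01, -4.05475259e+01, -3.34035605e+00, -1.65572172e+01,
        2.98744272e-01, -8.37522950e-01, -8.48288601e-04]), 'tcp_pos': array([0.44888248, 0.10067437, 0.02551325]), 'orientation': array([2.50776662e+00, 1.89071695e+00, 1.18958316e-03]), 'contact_force': array([-2.79346247, -0.40546624,  8.85896995]), 'moment': array([-0.07783603,  0.69488732,  0.01188001]), 'gripper_force': 58.59350403305143, 'grip_width': 0.0122980682369482}
(375, 900, 3)
```

View pics/c2.png

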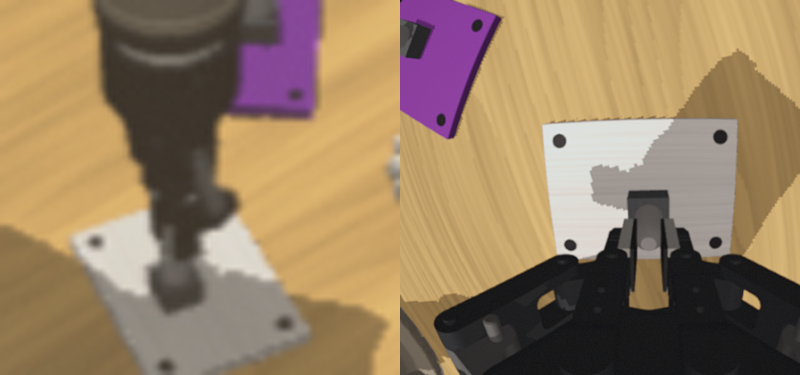

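The wrist crop shows the pads on the axle's taper, which fits the 12 mm width. Depth puts the fingertips about 27 mm behind the reported TCP, not 11 mm ahead of it (start view: tips at z 0.241 with TCP at 0.203). So I'll trust the measured offset: reopen, go about 39 mm lower while watching the force, and close on the boss.

Call:
send_rows(deltas=[{"dx": 0, "dy": 0, "dz": 0, "rx": 0, "ry": 0, "rz": 0}, {"dx": 0, "dy": 0, "dz": 0, "rx": 0, "ry": 0, "rz": 0}, {"dx": 0, "dy": 0, "dz": 0, "rx": 0, "ry": 0, "rz": 0}], jaw=50)

```text
clock: 3.42
tcp_pos: [0.4489, 0.1005, 0.0247]
orientation: [2.508, 1.891, 0.001]
contact_force: [-0.0, 0.4, -0.3]
grip_width: 0.0483
gripper_force: 0.0
```

Call:
send_rows(deltas=[{"dx": -1, "dy": 1, "dz": -10, "rx": 0, "ry": 0, "rz": 0}, {"dx": -1, "dy": 1, "dz": -20, "rx": 0, "ry": 0, "rz": 0}, {"dx": -1, "dy": 1, "dz": -28, "rx": 0, "ry": 0, "rz": 0}, {"dx": -1, "dy": 1, "dz": -32, "rx": 0, "ry": 0, "rz": 0}, {"dx": -1, "dy": 1, "dz": -34, "rx": 0, "ry": 0, "rz": 0}])

```text
clock: 3.83
tcp_pos: [0.4466, 0.1015, -0.0109]
orientation: [-2.507, -1.891, 0.003]
contact_force: [0.4, -0.2, -0.4]
grip_width: 0.05
gripper_force: 0.0
```

Call:
send_rows(deltas=[{"dx": 0, "dy": 0, "dz": -2, "rx": 0, "ry": 0, "rz": 0}, {"dx": 0, "dy": 0, "dz": -3, "rx": 0, "ry": 0, "rz": 0}, {"dx": 0, "dy": 0, "dz": -3, "rx": 0, "ry": 0, "rz": 0}])

```text
clock: 4.08
tcp_pos: [0.4476, 0.1016, -0.0127]
orientation: [-2.508, -1.891, 0.0]
contact_force: [0.7, 0.2, 1.3]
grip_width: 0.0499
gripper_force: 0.0
```

Call:
send_rows(deltas=[{"dx": 0, "dy": 0, "dz": 0, "rx": 0, "ry": 0, "rz": 0}, {"dx": 0, "dy": 0, "dz": 0, "rx": 0, "ry": 0, "rz": 0}, {"dx": 0, "dy": 0, "dz": 0, "rx": 0, "ry": 0, "rz": 0}, {"dx": 0, "dy": 0, "dz": 0, "rx": 0, "ry": 0, "rz": 0}, {"dx": 0, "dy": 0, "dz": 0, "rx": 0, "ry": 0, "rz": 0}], jaw=15, newtons=60)

```text
clock: 4.5
tcp_pos: [0.4482, 0.1016, -0.0119]
orientation: [2.507, 1.891, 0.002]
contact_force: [-0.4, -0.5, 5.2]
grip_width: 0.0246
gripper_force: 59.6
```

```bash
python3 - <<'E'
from h import *
s=r.get_obs();p0=s['tcp_pos'];R0=rot(s['orientation'])
print('offset axle in tool', )
a=p0+[0,0,.2]; Rt=bedtool(0); pre=bw(98,72,88); 
print('n*1mm',n.round(3))
print(delta(pre,Rt,a,R0)); fin=bw(98,72,-12); print(((fin-pre)*1000).round(1),pre,fin)
E
```

```text
offset axle in tool
n*1mm [-0.234 -0.348  0.908]
(array([ 101.9, -307.4,   10.9]), array([ 16.72, -18.54,  27.83]))
[ 23.4  34.8 -90.8] [ 0.55010315 -0.20579659  0.19894689] [ 0.57349936 -0.17100223  0.1081616 ]
```

Call:
send_rows(deltas=[{"dx": 0, "dy": 0, "dz": 20, "rx": 0, "ry": 0, "rz": 0}, {"dx": 0, "dy": 0, "dz": 60, "rx": 0, "ry": 0, "rz": 0}, {"dx": 0, "dy": 0, "dz": 100, "rx": 0, "ry": 0, "rz": 0}, {"dx": 0, "dy": 0, "dz": 140, "rx": 0, "ry": 0, "rz": 0}, {"dx": 0, "dy": 0, "dz": 180, "rx": 0, "ry": 0, "rz": 0}])

```text
clock: 4.92
tcp_pos: [0.4462, 0.1013, 0.1687]
orientation: [-2.507, -1.891, 0.003]
contact_force: [0.8, -0.8, -5.0]
grip_width: 0.0243
gripper_force: 61.0
```

Call:
send_rows(deltas=[{"dx": 0, "dy": 0, "dz": 20, "rx": 0, "ry": 0, "rz": 0}, {"dx": 0, "dy": 0, "dz": 20, "rx": 0, "ry": 0, "rz": 0}])

```text
clock: 5.08
tcp_pos: [0.4502, 0.1024, 0.1919]
orientation: [2.505, 1.888, 0.011]
contact_force: [1.2, 0.5, -5.3]
grip_width: 0.024
gripper_force: 61.0
```

Call:
send_rows(deltas=[{"dx": 51, "dy": -154, "dz": 15, "rx": 8.36, "ry": -9.27, "rz": 13.92}, {"dx": 51, "dy": -154, "dz": 15, "rx": 8.36, "ry": -9.27, "rz": 13.92}, {"dx": 51, "dy": -154, "dz": 15, "rx": 8.36, "ry": -9.27, "rz": 13.92}, {"dx": 51, "dy": -154, "dz": 15, "rx": 8.36, "ry": -9.27, "rz": 13.92}, {"dx": 51, "dy": -154, "dz": 15, "rx": 8.36, "ry": -9.27, "rz": 13.92}])

```text
clock: 5.5
tcp_pos: [0.4917, -0.0412, 0.1989]
orientation: [-2.226, -2.159, -0.335]
contact_force: [1.2, 0.8, -5.3]
grip_width: 0.0245
gripper_force: 60.9
```

Call:
send_rows(deltas=[{"dx": 51, "dy": -154, "dz": -5, "rx": 8.36, "ry": -9.27, "rz": 13.92}, {"dx": 51, "dy": -154, "dz": -5, "rx": 8.36, "ry": -9.27, "rz": 13.92}, {"dx": 51, "dy": -154, "dz": -5, "rx": 8.36, "ry": -9.27, "rz": 13.92}, {"dx": 51, "dy": -154, "dz": -5, "rx": 8.36, "ry": -9.27, "rz": 13.92}, {"dx": 51, "dy": -154, "dz": -5, "rx": 8.36, "ry": -9.27, "rz": 13.92}])

```text
clock: 5.92
tcp_pos: [0.5426, -0.1989, 0.1925]
orientation: [-1.902, -2.358, -0.661]
contact_force: [0.2, -0.8, -3.8]
grip_width: 0.024
gripper_force: 61.0
```

Call:
send_rows(deltas=[{"dx": 0, "dy": 0, "dz": 0, "rx": 0, "ry": 0, "rz": 0}, {"dx": 0, "dy": 0, "dz": 0, "rx": 0, "ry": 0, "rz": 0}])

```text
clock: 6.08
tcp_pos: [0.5444, -0.1982, 0.1932]
orientation: [-1.909, -2.354, -0.659]
contact_force: [-0.3, 1.0, -6.0]
grip_width: 0.0245
gripper_force: 61.1
```

```bash
cat > st.py <<'E'
from h import *
s=r.get_obs();p=s['tcp_pos'];Rm=rot(s['orientation'])
print('clk',s['clock'],'j',s['joints'].round(2),'tcp',p.round(4),'bed',(B.T@(p-O)*1000).round(1))
y=B.T@Rm[:,1];print('tooly bed deg',np.degrees(np.arctan2(y[1],y[0])).round(2),'tilt err',np.degrees(np.arccos(-Rm[:,2]@n)).round(2),'Fbed',(B.T@s['contact_force']).round(1),'w',s['grip_width'])
E
python3 - <<'E'
from st import *
print(delta(bw(98,72,88),bedtool(0)), delta(bw(98,72,-12),bedtool(0)))
# check plate pose in the hand with depth
for c in('scene','side'):
    f=grab(c,c+'2');P=cloud(f);q=((P-O)@B).reshape(-1,3)*1000;C=f['frame'].reshape(-1,3).astype(int)
    k=(abs(q[:,0]-93)<75)&(abs(q[:,1]-82)<60)&(abs(q[:,2]-(s['tcp_pos']-O)@n*1000-22)<12)&(C.min(1)>90)
    a=q[k]
    for _ in range(6): c0=a.mean(0);m=np.linalg.svd(a-c0)[2][2];m*=np.sign(m[2]);a=a[abs((a-c0)@m)<2]
    print(c,len(a),'normal in bed',m.round(4),'ext',a.min(0).round(),a.max(0).round(), cv2.minAreaRect(a[:,:2].astype(np.float32)))
E
```

```text
clk 6.0833 j [ 0.89  0.38 -0.49  1.84 -0.31  0.91  0.83] tcp [ 0.5444 -0.1982  0.1932] bed [92.1 78.8 81.4]
tooly bed deg -0.42 tilt err 0.18 Fbed [-2.  -0.7 -5.7] w 0.024514596580430606
(array([ 5.7, -7.6,  5.8]), array([-0.04, -0.31,  0.33])) (array([ 29.1,  27.2, -85. ]), array([-0.04, -0.31,  0.33]))
scene 1118 normal in bed [ 9.e-03 -3.e-04  1.e+00] ext [ 24.  38. 100.] [156. 139. 105.] ((89.71781158447266, 88.455322265625), (131.8828887939453, 100.27071380615234), 0.18935512006282806)
side 278 normal in bed [0.0075 0.0123 0.9999] ext [23. 41. 99.] [152. 142. 104.] ((87.39239501953125, 91.46858215332031), (129.3541717529297, 100.06208038330078), 0.19848163425922394)
```

Call:
send_rows(deltas=[{"dx": 8, "dy": 2, "dz": -20, "rx": 0, "ry": -0.3, "rz": 0.3}, {"dx": 16, "dy": 11, "dz": -45, "rx": 0, "ry": -0.3, "rz": 0.3}, {"dx": 23, "dy": 18, "dz": -65, "rx": 0, "ry": -0.3, "rz": 0.3}, {"dx": 26, "dy": 23, "dz": -75, "rx": 0, "ry": -0.3, "rz": 0.3}, {"dx": 27, "dy": 24.5, "dz": -78, "rx": 0, "ry": -0.3, "rz": 0.3}])

```text
clock: 6.6
tcp_pos: [0.5714, -0.1666, 0.1162]
orientation: [-1.889, -2.368, -0.666]
contact_force: [-0.7, 0.1, -4.7]
grip_width: 0.0245
gripper_force: 60.9
```

Call:
send_rows(deltas=[{"dx": 0, "dy": 0, "dz": 0, "rx": 0, "ry": 0, "rz": 0}, {"dx": 0.5, "dy": 0.7, "dz": -1.8, "rx": 0, "ry": 0, "rz": 0}, {"dx": 0.5, "dy": 0.7, "dz": -1.8, "rx": 0, "ry": 0, "rz": 0}])

```text
clock: 6.85
tcp_pos: [0.5738, -0.1703, 0.1173]
orientation: [-1.897, -2.371, -0.668]
contact_force: [-0.2, -0.4, -4.2]
grip_width: 0.0245
gripper_force: 61.0
```

```bash
python3 st.py
```

```text
clk 6.85 j [ 0.82  0.5  -0.5   1.88 -0.29  0.74  0.81] tcp [ 0.5738 -0.1703  0.1173] bed [101.2  75.3  -4. ]
tooly bed deg 0.39 tilt err 0.18 Fbed [-1.5 -1.6 -3.6] w 0.02447747462402094
```

Call:
send_rows(deltas=[{"dx": 0.5, "dy": 0.7, "dz": -1.8, "rx": 0, "ry": 0, "rz": 0}, {"dx": 0.9, "dy": 1.4, "dz": -3.6, "rx": 0, "ry": 0, "rz": 0}, {"dx": 0.9, "dy": 1.4, "dz": -3.6, "rx": 0, "ry": 0, "rz": 0}])

```text
clock: 7.1
tcp_pos: [0.5742, -0.1685, 0.1129]
orientation: [-1.896, -2.369, -0.667]
contact_force: [0.2, 0.5, -5.5]
grip_width: 0.0242
gripper_force: 61.0
```

Call:
send_rows(deltas=[{"dx": 0.2, "dy": 0.3, "dz": -0.9, "rx": 0, "ry": 0, "rz": 0}, {"dx": 0.5, "dy": 0.7, "dz": -1.8, "rx": 0, "ry": 0, "rz": 0}, {"dx": 0.5, "dy": 0.7, "dz": -1.8, "rx": 0, "ry": 0, "rz": 0}])

```text
clock: 7.35
tcp_pos: [0.5749, -0.1677, 0.111]
orientation: [-1.896, -2.369, -0.667]
contact_force: [-0.1, -0.8, -4.0]
grip_width: 0.024
gripper_force: 61.2
```

Call:
send_rows(deltas=[{"dx": 0.2, "dy": 0.3, "dz": -0.9, "rx": 0, "ry": 0, "rz": 0}, {"dx": 0.2, "dy": 0.3, "dz": -0.9, "rx": 0, "ry": 0, "rz": 0}])

```text
clock: 7.52
tcp_pos: [0.5752, -0.1679, 0.1109]
orientation: [-1.897, -2.369, -0.667]
contact_force: [-3.9, -1.5, 3.6]
grip_width: 0.0244
gripper_force: 62.1
```

```bash
python3 st.py
```

```text
clk 7.5167 j [ 0.81  0.51 -0.49  1.89 -0.29  0.72  0.81] tcp [ 0.5752 -0.1679  0.1109] bed [100.9  75.3 -11. ]
tooly bed deg 0.35 tilt err 0.14 Fbed [-2.8  0.6  4.7] w 0.024363827860795346
```

Call:
send_rows(deltas=[{"dx": 0.2, "dy": 0.3, "dz": -0.9, "rx": 0, "ry": 0, "rz": 0}, {"dx": 0.2, "dy": 0.3, "dz": -0.9, "rx": 0, "ry": 0, "rz": 0}])

```text
clock: 7.68
tcp_pos: [0.5755, -0.1682, 0.1108]
orientation: [-1.898, -2.37, -0.667]
contact_force: [-8.3, -3.7, 12.1]
grip_width: 0.0245
gripper_force: 63.2
```

Call:
send_rows(deltas=[{"dx": 0, "dy": 0, "dz": 0, "rx": 0, "ry": 0, "rz": 0}, {"dx": 0, "dy": 0, "dz": 0, "rx": 0, "ry": 0, "rz": 0}, {"dx": -6, "dy": -9, "dz": 23, "rx": 0, "ry": 0, "rz": 0}, {"dx": -14, "dy": -21, "dz": 54, "rx": 0, "ry": 0, "rz": 0}, {"dx": -23, "dy": -35, "dz": 91, "rx": 0, "ry": 0, "rz": 0}], jaw=85)

```text
clock: 8.1
tcp_pos: [0.5514, -0.2003, 0.1999]
orientation: [-1.891, -2.367, -0.668]
contact_force: [0.6, -0.3, 0.2]
grip_width: 0.0823
gripper_force: 0.0
```

Call:
send_rows(deltas=[{"dx": -10, "dy": -14, "dz": 36, "rx": 0, "ry": 0, "rz": 0}, {"dx": -10, "dy": -14, "dz": 36, "rx": 0, "ry": 0, "rz": 0}, {"dx": -10, "dy": -14, "dz": 36, "rx": 0, "ry": 0, "rz": 0}])

```text
clock: 8.35
tcp_pos: [0.5435, -0.2176, 0.2386]
orientation: [-1.9, -2.373, -0.669]
contact_force: [-0.0, -0.0, -1.0]
grip_width: 0.0851
gripper_force: 0.0
```

```bash
python3 - <<'E'
from st import *
ims=[]
for c in('scene','side'):
    f=grab(c,c+'3');P=cloud(f);q=((P-O)@B).reshape(-1,3)*1000
    k=(q[:,0]>2)&(q[:,0]<160)&(q[:,1]>1)&(q[:,1]<145)&(abs(q[:,2]-10)<3)
    a=q[k];print(c,len(a),a[:,2].mean(),cv2.minAreaRect(a[:,:2].astype(np.float32)))
    k=(abs(q[:,0]-70)<40)&(abs(q[:,1]-50)<40)&(q[:,2]>55)&(q[:,2]<66);print('axle',k.sum(),q[k].mean(0))
f=load('scene3');cv2.imwrite('pics/c3.png',cv2.resize(f['frame'][190:345,120:290],None,fx=3,fy=3,interpolation=cv2.INTER_CUBIC))
E
```

```text
clk 8.35 j [ 0.92  0.35 -0.49  1.78 -0.32  1.01  0.85] tcp [ 0.5435 -0.2176  0.2386] bed [102.   74.3 129.7]
tooly bed deg 0.39 tilt err 0.4 Fbed [-0.3 -0.3 -0.9] w 0.08507799868851486
scene 1309 9.810543201343902 ((67.65438842773438, 70.80006408691406), (138.80960083007812, 131.2140655517578), 89.7851791381836)
axle 34 [74.05674435 38.57303001 59.94445669]
side 368 10.187252797516596 ((77.03364562988281, 52.016536712646484), (101.91056823730469, 148.80563354492188), 89.89057159423828)
axle 14 [69.05585816 42.46997173 59.66885978]
```

View pics/c3.png

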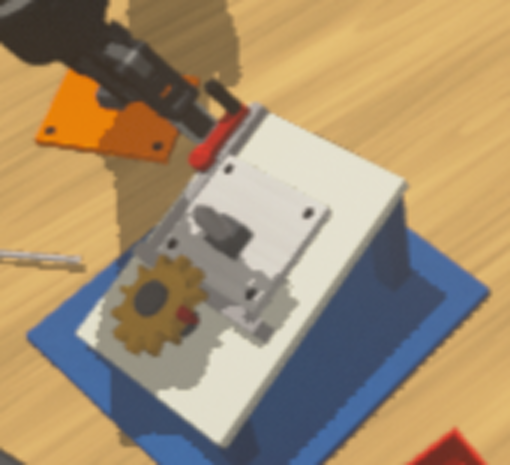

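The plate is home in the corner and the clamp's post stands free at about (225,95). Next is the clamp: straddle the post with the fingers along the bed diagonal and follow the arc.

```bash
python3 - <<'E'
from st import *
for c in('scene3','side3'):
    f=load(c);P=cloud(f);q=((P-O)@B).reshape(-1,3)*1000;C=f['frame'].reshape(-1,3)
    k=(abs(q[:,0]+13)<20)&(abs(q[:,1]-134)<20)&(q[:,2]>30)&(q[:,2]<63);print(c,k.sum(),q[k].mean(0),q[k].min(0),q[k].max(0))
Rt=bedtool(-45)
print(delta(bw(-13,134,75),Rt)); print('down 70',(-70*n).round(1))
for a in np.linspace(0,1.66,16)[1:]:
    print(a.round(2),((bw(-13+50*np.sin(a),84+50*np.cos(a),5)-bw(-13,134,5))*1000).round(1).tolist())
E
```

```text
clk 8.45 j [ 0.92  0.35 -0.49  1.78 -0.32  1.01  0.85] tcp [ 0.5421 -0.215   0.2356] bed [100.1  76.1 126.3]
tooly bed deg 0.39 tilt err 0.12 Fbed [ 0.4 -0.3 -0.5] w 0.08513639184131179
scene3 68 [ -7.633059   131.47699732  48.51655404] [-17.74709102 125.06707274  30.26899434] [ -2.25240079 139.13109686  62.91416606]
side3 44 [-13.61029141 135.88688925  46.71917581] [-20.9987711  124.49435408  30.50258009] [ -7.70603933 145.71112862  62.89366653]
(array([-108.7,   53.5,  -64.1]), array([ 10.55,  15.89, -41.19]))
down 70 [ 16.4  24.4 -63.5]
0.11 [5.3, 0.6, 1.6]
0.22 [10.6, 0.6, 3.0]
0.33 [16.0, 0.1, 4.1]
0.44 [21.3, -1.1, 5.1]
0.55 [26.6, -2.7, 5.8]
0.66 [31.6, -4.9, 6.2]
0.77 [36.4, -7.7, 6.5]
0.89 [40.9, -10.8, 6.4]
1.0 [45.1, -14.5, 6.1]
1.11 [48.9, -18.5, 5.5]
1.22 [52.2, -22.8, 4.7]
1.33 [55.1, -27.4, 3.7]
1.44 [57.4, -32.3, 2.4]
1.55 [59.2, -37.3, 0.9]
1.66 [60.4, -42.5, -0.7]
```

Call:
send_rows(deltas=[{"dx": -54, "dy": 27, "dz": -20, "rx": 5.27, "ry": 7.95, "rz": -20.6}, {"dx": -54, "dy": 27, "dz": -20, "rx": 5.27, "ry": 7.95, "rz": -20.6}, {"dx": -54, "dy": 27, "dz": -20, "rx": 5.27, "ry": 7.95, "rz": -20.6}, {"dx": -54, "dy": 27, "dz": -20, "rx": 5.27, "ry": 7.95, "rz": -20.6}], jaw=50)

```text
clock: 8.78
tcp_pos: [0.4864, -0.1869, 0.2142]
orientation: [-2.267, -1.893, -0.622]
contact_force: [0.7, 0.2, -0.6]
grip_width: 0.0502
gripper_force: 0.0
```

Call:
send_rows(deltas=[{"dx": -55, "dy": 27, "dz": -44, "rx": 5.27, "ry": 7.95, "rz": -20.6}, {"dx": -55, "dy": 27, "dz": -44, "rx": 5.27, "ry": 7.95, "rz": -20.6}, {"dx": -55, "dy": 27, "dz": -44, "rx": 5.27, "ry": 7.95, "rz": -20.6}, {"dx": -55, "dy": 27, "dz": -44, "rx": 5.27, "ry": 7.95, "rz": -20.6}, {"dx": -55, "dy": 27, "dz": -44, "rx": 5.27, "ry": 7.95, "rz": -20.6}])

```text
clock: 9.2
tcp_pos: [0.4344, -0.1618, 0.1722]
orientation: [-2.534, -1.392, -0.564]
contact_force: [0.4, -0.7, 0.7]
grip_width: 0.0501
gripper_force: 0.0
```

Call:
send_rows(deltas=[{"dx": 0, "dy": 0, "dz": 0, "rx": 0, "ry": 0, "rz": 0}, {"dx": 0, "dy": 0, "dz": 0, "rx": 0, "ry": 0, "rz": 0}])

```text
clock: 9.37
tcp_pos: [0.4348, -0.1624, 0.1728]
orientation: [-2.535, -1.391, -0.565]
contact_force: [0.7, -0.0, -0.4]
grip_width: 0.0499
gripper_force: 0.0
```

```bash
python3 - <<'E'
from st import *
print(delta(bw(-12,134,6),bedtool(-45)))
E
```

```text
clk 9.3667 j [ 0.9   0.22 -0.4   2.11 -0.47  0.85  0.26] tcp [ 0.4348 -0.1624  0.1728] bed [-11.4 133.2  76.2]
tooly bed deg -44.77 tilt err 0.12 Fbed [ 0.6 -0.3 -0.5] w 0.049912805772151764
(array([ 15.7,  25.1, -63.7]), array([ 0.14,  0.14, -0.16]))
```

Call:
send_rows(deltas=[{"dx": 5, "dy": 8, "dz": -20, "rx": 0, "ry": 0, "rz": 0}, {"dx": 10, "dy": 16, "dz": -40, "rx": 0, "ry": 0, "rz": 0}, {"dx": 14, "dy": 22, "dz": -57, "rx": 0, "ry": 0, "rz": 0}, {"dx": 15.7, "dy": 25, "dz": -63.7, "rx": 0, "ry": 0, "rz": 0}, {"dx": 15.7, "dy": 25, "dz": -63.7, "rx": 0, "ry": 0, "rz": 0}])

```text
clock: 9.78
tcp_pos: [0.449, -0.1359, 0.1076]
orientation: [-2.533, -1.387, -0.562]
contact_force: [-0.4, 0.5, 0.5]
grip_width: 0.0497
gripper_force: 0.0
```

Call:
send_rows(deltas=[{"dx": 0, "dy": 0, "dz": 0, "rx": 0, "ry": 0, "rz": 0}, {"dx": 0, "dy": 0, "dz": 0, "rx": 0, "ry": 0, "rz": 0}, {"dx": 0, "dy": 0, "dz": 0, "rx": 0, "ry": 0, "rz": 0}, {"dx": 0, "dy": 0, "dz": 0, "rx": 0, "ry": 0, "rz": 0}], jaw=20, newtons=20)

```text
clock: 10.12
tcp_pos: [0.4493, -0.1377, 0.1093]
orientation: [-2.538, -1.386, -0.564]
contact_force: [-0.7, -0.3, -0.8]
grip_width: 0.0202
gripper_force: 0.0
```

```bash
python3 st.py
```

```text
clk 10.1167 j [ 0.85  0.32 -0.43  2.17 -0.49  0.67  0.26] tcp [ 0.4493 -0.1377  0.1093] bed [-13.1 134.    6.5]
tooly bed deg -45.02 tilt err 0.16 Fbed [-0.9 -0.3 -0.4] w 0.020237225404899688
```

Now the arc.

Call:
send_rows(deltas=[{"dx": 5.3, "dy": 0.6, "dz": 1.6, "rx": 0, "ry": 0, "rz": 0}, {"dx": 10.6, "dy": 0.6, "dz": 3, "rx": 0, "ry": 0, "rz": 0}, {"dx": 16, "dy": 0.1, "dz": 4.1, "rx": 0, "ry": 0, "rz": 0}, {"dx": 21.3, "dy": -1.1, "dz": 5.1, "rx": 0, "ry": 0, "rz": 0}, {"dx": 26.6, "dy": -2.7, "dz": 5.8, "rx": 0, "ry": 0, "rz": 0}])

```text
clock: 10.53
tcp_pos: [0.4756, -0.1377, 0.1145]
orientation: [-2.533, -1.386, -0.561]
contact_force: [-2.0, 5.0, 1.1]
grip_width: 0.0199
gripper_force: 1.8
```

Call:
send_rows(deltas=[{"dx": 5, "dy": -2.2, "dz": 0.4, "rx": 0, "ry": 0, "rz": 0}, {"dx": 9.8, "dy": -5, "dz": 0.7, "rx": 0, "ry": 0, "rz": 0}, {"dx": 14.3, "dy": -8.1, "dz": 0.6, "rx": 0, "ry": 0, "rz": 0}, {"dx": 18.5, "dy": -11.8, "dz": 0.3, "rx": 0, "ry": 0, "rz": 0}, {"dx": 22.3, "dy": -15.8, "dz": -0.3, "rx": 0, "ry": 0, "rz": 0}])

```text
clock: 10.95
tcp_pos: [0.4985, -0.1562, 0.114]
orientation: [-2.537, -1.385, -0.563]
contact_force: [-1.2, 1.1, 1.3]
grip_width: 0.0204
gripper_force: 0.9
```

Call:
send_rows(deltas=[{"dx": 3.3, "dy": -4.3, "dz": -0.8, "rx": 0, "ry": 0, "rz": 0}, {"dx": 6.2, "dy": -8.9, "dz": -1.8, "rx": 0, "ry": 0, "rz": 0}, {"dx": 8.5, "dy": -13.8, "dz": -3.1, "rx": 0, "ry": 0, "rz": 0}, {"dx": 10.3, "dy": -18.8, "dz": -4.6, "rx": 0, "ry": 0, "rz": 0}, {"dx": 11, "dy": -22, "dz": -5.6, "rx": 0, "ry": 0, "rz": 0}])

```text
clock: 11.37
tcp_pos: [0.509, -0.1785, 0.1081]
orientation: [-2.538, -1.384, -0.562]
contact_force: [-0.4, 1.0, 0.4]
grip_width: 0.0197
gripper_force: 0.7
```

Call:
send_rows(deltas=[{"dx": 0.3, "dy": -1.5, "dz": -0.5, "rx": 0, "ry": 0, "rz": 0}, {"dx": 0.3, "dy": -1.5, "dz": -0.5, "rx": 0, "ry": 0, "rz": 0}])

```text
clock: 11.53
tcp_pos: [0.5091, -0.1798, 0.1077]
orientation: [-2.538, -1.384, -0.562]
contact_force: [0.8, -0.2, -0.3]
grip_width: 0.0202
gripper_force: 0.0
```

```bash
python3 st.py
```

```text
clk 11.5333 j [ 0.81  0.42 -0.38  2.01 -0.42  0.72  0.21] tcp [ 0.5091 -0.1798  0.1077] bed [36.  79.7  5.7]
tooly bed deg -45.08 tilt err 0.12 Fbed [ 0.7 -0.5 -0.4] w 0.02021915489908137
```

Call:
send_rows(deltas=[{"dx": 0.7, "dy": -2.8, "dz": -0.9, "rx": 0, "ry": 0, "rz": 0}, {"dx": 0.9, "dy": -3.7, "dz": -1.2, "rx": 0, "ry": 0, "rz": 0}, {"dx": 0.9, "dy": -3.7, "dz": -1.2, "rx": 0, "ry": 0, "rz": 0}])

```text
clock: 11.78
tcp_pos: [0.5097, -0.1825, 0.1066]
orientation: [-2.536, -1.385, -0.562]
contact_force: [-1.7, 1.1, -0.0]
grip_width: 0.0198
gripper_force: 1.0
```

Call:
send_rows(deltas=[{"dx": -0.5, "dy": 1.8, "dz": 0.6, "rx": 0, "ry": 0, "rz": 0}, {"dx": -0.5, "dy": 1.8, "dz": 0.6, "rx": 0, "ry": 0, "rz": 0}, {"dx": -9, "dy": -11, "dz": 37, "rx": 0, "ry": 0, "rz": 0}, {"dx": -19, "dy": -26, "dz": 73, "rx": 0, "ry": 0, "rz": 0}, {"dx": -28, "dy": -40, "dz": 109, "rx": 0, "ry": 0, "rz": 0}], jaw=30)

```text
clock: 12.2
tcp_pos: [0.4812, -0.2229, 0.2168]
orientation: [-2.536, -1.385, -0.561]
contact_force: [1.5, -0.4, -0.7]
grip_width: 0.0301
gripper_force: 0.0
```

```bash
python3 - <<'E'
from st import *
for c in('scene','side'):
    f=grab(c,c+'4');P=cloud(f);q=((P-O)@B).reshape(-1,3)*1000;C=f['frame'].reshape(-1,3).astype(int)
    k=(q[:,0]>-30)&(q[:,0]<60)&(q[:,1]>40)&(q[:,1]<150)&(abs(q[:,2]-23)<4)&(C[:,2]>C[:,1]+50)
    a=q[k];v=np.linalg.svd(a[:,:2]-a[:,:2].mean(0))[2][0];print(c,k.sum(),a.mean(0),'arm dir deg',np.degrees(np.arctan(v[1]/v[0])))
    k=(abs(q[:,0]-37)<20)&(abs(q[:,1]-84)<20)&(q[:,2]>32)&(q[:,2]<63);print('post',k.sum(),q[k].mean(0))
    k=(abs(q[:,0]-70)<40)&(abs(q[:,1]-50)<25)&(q[:,2]>55)&(q[:,2]<66);print('axle',k.sum(),q[k].mean(0))
    d=q[:,:2]-[70,-33];rr=np.hypot(*d.T);th=np.arctan2(d[:,1],d[:,0]);g=(abs(q[:,2]-44)<3)&(rr>34)&(rr<41)
    print('master',np.degrees(np.angle(np.exp(12j*th[g]).mean()))/12,'cap',q[(abs(q[:,2]-50)<2)&(rr<20)].mean(0))
    P=P.reshape(-1,3);k=(np.hypot(P[:,0]-.6335,P[:,1]-.28)<.05);d=P[:,:2]-[.6335,.28]
    h=k&(abs(P[:,2]-.044)<.003);print('gear hub',P[h].mean(0),cv2.minAreaRect((P[h][:,:2]*1000).astype(np.float32)))
    rr=np.hypot(*(P[:,:2]-P[h].mean(0)[:2]).T);d=P[:,:2]-P[h].mean(0)[:2];g=(abs(P[:,2]-.016)<.003)&(rr>.034)&(rr<.041);th=np.arctan2(d[:,1],d[:,0]);print('phase',np.degrees(np.angle(np.exp(12j*th[g]).mean()))/12%30)
E
```

```text
clk 12.2 j [ 0.89  0.28 -0.35  1.91 -0.4   0.99  0.21] tcp [ 0.4812 -0.2229  0.2168] bed [ 36.   78.5 126.3]
tooly bed deg -45.03 tilt err 0.09 Fbed [ 1.2 -0.9 -0.8] w 0.030107800377941866
scene 59 [ 2.46349294 79.44337621 22.45591923] arm dir deg -2.0861314377746303
post 62 [41.53120879 81.32557787 50.39122874]
axle 35 [72.8869872  39.08568481 59.89375237]
master 8.543125380419228 cap [ 71.36923702 -34.14682224  49.91912995]
gear hub [0.63493588 0.28059603 0.04381431] ((634.6320190429688, 280.9101257324219), (33.67510223388672, 39.2485466003418), 35.084625244140625)
phase 3.3310905838984355
side 60 [ 7.06973615 85.69162343 22.28274718] arm dir deg -0.1611419718556559
post 34 [35.77980267 85.8482185  48.03705886]
axle 15 [69.19051615 41.53096023 58.86194193]
master 12.162081950711014 cap [ 71.45920449 -29.85844645  50.50314067]
gear hub [0.62916544 0.28199045 0.0436151 ] ((630.9554443359375, 282.0427551269531), (32.76463317871094, 37.04072570800781), 31.184551239013672)
phase 3.172810720001958
```

```bash
python3 - <<'E'
from st import *
print(delta(np.array([.6335,.2805,.19]),downtool(33.4)))
E
```

```text
clk 12.3 j [ 0.89  0.27 -0.35  1.9  -0.4   0.99  0.21] tcp [ 0.4841 -0.2279  0.2214] bed [ 39.2  74.5 131.5]
tooly bed deg -45.04 tilt err 0.77 Fbed [ 0.6 -0.6 -0.9] w 0.030172042995707887
(array([149.4, 508.4, -31.4]), array([-25.99,   1.16,  65.22]))
```

Call:
send_rows(deltas=[{"dx": 10, "dy": 20, "dz": 35, "rx": 0, "ry": 0, "rz": 0}, {"dx": 30, "dy": 110, "dz": 50, "rx": -8.66, "ry": 0.39, "rz": 21.74}, {"dx": 30, "dy": 110, "dz": 50, "rx": -8.66, "ry": 0.39, "rz": 21.74}, {"dx": 30, "dy": 110, "dz": 50, "rx": -8.66, "ry": 0.39, "rz": 21.74}, {"dx": 30, "dy": 110, "dz": 50, "rx": -8.66, "ry": 0.39, "rz": 21.74}], jaw=65)

```text
clock: 12.72
tcp_pos: [0.5141, -0.1067, 0.2673]
orientation: [-2.272, -1.927, -0.391]
contact_force: [0.2, -1.1, -0.8]
grip_width: 0.065
gripper_force: 0.0
```

Call:
send_rows(deltas=[{"dx": 40, "dy": 140, "dz": 0, "rx": -8.66, "ry": 0.39, "rz": 21.74}, {"dx": 40, "dy": 140, "dz": 0, "rx": -8.66, "ry": 0.39, "rz": 21.74}, {"dx": 40, "dy": 140, "dz": 0, "rx": -8.66, "ry": 0.39, "rz": 21.74}, {"dx": 40, "dy": 140, "dz": 0, "rx": -8.66, "ry": 0.39, "rz": 21.74}])

```text
clock: 13.05
tcp_pos: [0.5529, 0.0342, 0.2661]
orientation: [-1.918, -2.384, -0.198]
contact_force: [-0.5, 0.4, 1.0]
grip_width: 0.0645
gripper_force: 0.0
```

Call:
send_rows(deltas=[{"dx": 40, "dy": 140, "dz": 0, "rx": -8.66, "ry": 0.39, "rz": 21.74}, {"dx": 40, "dy": 140, "dz": 0, "rx": -8.66, "ry": 0.39, "rz": 21.74}, {"dx": 40, "dy": 140, "dz": 0, "rx": -8.66, "ry": 0.39, "rz": 21.74}, {"dx": 40, "dy": 140, "dz": 0, "rx": -8.66, "ry": 0.39, "rz": 21.74}])

```text
clock: 13.38
tcp_pos: [0.5916, 0.1746, 0.2651]
orientation: [-1.468, -2.767, 0.013]
contact_force: [-0.8, 0.4, -0.2]
grip_width: 0.065
gripper_force: 0.0
```

Call:
send_rows(deltas=[{"dx": 39, "dy": 118, "dz": -81, "rx": 0, "ry": 0, "rz": 0}, {"dx": 39, "dy": 118, "dz": -81, "rx": 0, "ry": 0, "rz": 0}, {"dx": 39, "dy": 118, "dz": -81, "rx": 0, "ry": 0, "rz": 0}, {"dx": 39, "dy": 118, "dz": -81, "rx": 0, "ry": 0, "rz": 0}, {"dx": 39, "dy": 118, "dz": -81, "rx": 0, "ry": 0, "rz": 0}])

```text
clock: 13.8
tcp_pos: [0.6285, 0.2894, 0.1793]
orientation: [-1.476, -2.757, 0.02]
contact_force: [-0.7, -0.1, -0.5]
grip_width: 0.0648
gripper_force: 0.0
```

Call:
send_rows(deltas=[{"dx": 0, "dy": 0, "dz": 0, "rx": 0, "ry": 0, "rz": 0}, {"dx": 0, "dy": 0, "dz": 0, "rx": 0, "ry": 0, "rz": 0}])

```text
clock: 13.97
tcp_pos: [0.6315, 0.2839, 0.1844]
orientation: [-1.488, -2.758, 0.017]
contact_force: [0.7, -0.4, 0.4]
grip_width: 0.0653
gripper_force: 0.0
```

```bash
python3 - <<'E'
from st import *
print(delta(np.array([.6335,.2805,-.004]),downtool(33.4)))
f=grab('wrist','w5');print(f['xyz'],f['orientation'],f['vertical_fov'],f['cx'],f['cy'])
# fisheye cloud
h,w=f['z_map'].shape;F=h/2/np.tan(np.radians(f['vertical_fov'])/2)
u,v=np.meshgrid(np.arange(w)-f['cx'],np.arange(h)-f['cy']);rr=np.hypot(u,v)+1e-9;t=rr/F;z=f['z_map']
k=z*np.tan(t)/rr;P=np.stack([u*k,v*k,z],-1)@rot(f['orientation']).T+f['xyz'];P=P.reshape(-1,3);ok=z.ravel()>0
hk=ok&(abs(P[:,2]-.044)<.004)&(np.hypot(P[:,0]-.6335,P[:,1]-.28)<.04)
print('hub',hk.sum(),P[hk].mean(0),cv2.minAreaRect((P[hk][:,:2]*1000).astype(np.float32)))
c=np.array(cv2.minAreaRect((P[hk][:,:2]*1000).astype(np.float32))[0])/1000
d=P[:,:2]-c;q=np.hypot(*d.T);g=ok&(abs(P[:,2]-.016)<.004)&(q>.034)&(q<.041);th=np.arctan2(d[:,1],d[:,0]);m=np.exp(12j*th[g]).mean();print('phase',np.degrees(np.angle(m))/12%30,abs(m))
E
```

```text
clk 13.9667 j [-0.1   0.61 -0.62  1.48  0.36  1.19 -0.2 ] tcp [0.6315 0.2839 0.1844] bed [ 247.5  500.  -114.6]
tooly bed deg 18.81 tilt err 25.45 Fbed [ 0.7 -0.4  0.3] w 0.06528840048197843
(array([   2. ,   -3.4, -188.4]), array([ 0.33, -0.69,  0.09]))
[0.59787267 0.34016544 0.35383288] [2.76036377 0.83000378 0.0919809 ] 65.70646984690485 278.21366094463593 206.94622846378218
hub 829 [0.6333108  0.28022904 0.04267526] ((633.5194091796875, 279.856689453125), (33.507896423339844, 33.56813049316406), 34.21337127685547)
phase 3.9818891304252144 0.8199062701709762
```

Call:
send_rows(deltas=[{"dx": 2, "dy": -4, "dz": -40, "rx": 0.3, "ry": -0.7, "rz": 0.6}, {"dx": 2, "dy": -4, "dz": -80, "rx": 0.3, "ry": -0.7, "rz": 0.6}, {"dx": 2, "dy": -4, "dz": -120, "rx": 0.3, "ry": -0.7, "rz": 0.6}, {"dx": 2, "dy": -4, "dz": -155, "rx": 0.3, "ry": -0.7, "rz": 0.6}, {"dx": 2, "dy": -4, "dz": -175, "rx": 0.3, "ry": -0.7, "rz": 0.6}])

```text
clock: 14.43
tcp_pos: [0.6321, 0.2776, 0.0065]
orientation: [-1.478, -2.771, 0.005]
contact_force: [-0.5, -0.0, 0.1]
grip_width: 0.0652
gripper_force: 0.0
```

Call:
send_rows(deltas=[{"dx": 0, "dy": 0, "dz": -8, "rx": 0, "ry": 0, "rz": 0}, {"dx": 0, "dy": 0, "dz": -13, "rx": 0, "ry": 0, "rz": 0}, {"dx": 0, "dy": 0, "dz": -13, "rx": 0, "ry": 0, "rz": 0}, {"dx": 0, "dy": 0, "dz": -13, "rx": 0, "ry": 0, "rz": 0}])

```text
clock: 14.77
tcp_pos: [0.6345, 0.2816, -0.0012]
orientation: [1.475, 2.771, 0.005]
contact_force: [-0.3, -0.8, -0.6]
grip_width: 0.0649
gripper_force: 0.0
```

Call:
send_rows(deltas=[{"dx": 0, "dy": 0, "dz": 0, "rx": 0, "ry": 0, "rz": 0}, {"dx": 0, "dy": 0, "dz": 0, "rx": 0, "ry": 0, "rz": 0}, {"dx": 0, "dy": 0, "dz": 0, "rx": 0, "ry": 0, "rz": 0}, {"dx": 0, "dy": 0, "dz": 0, "rx": 0, "ry": 0, "rz": 0}, {"dx": 0, "dy": 0, "dz": 0, "rx": 0, "ry": 0, "rz": 0}], jaw=25, newtons=50)

```text
clock: 15.18
tcp_pos: [0.6338, 0.2818, -0.0016]
orientation: [1.474, 2.772, 0.003]
contact_force: [-1.1, -1.1, 6.8]
grip_width: 0.033
gripper_force: 52.0
```

```bash
python3 st.py
```

```text
clk 15.1833 j [-0.15  0.79 -0.54  1.61  0.5   0.87 -0.29] tcp [ 0.6338  0.2818 -0.0016] bed [ 193.   443.5 -283.3]
tooly bed deg 19.71 tilt err 24.68 Fbed [0.9 1.2 6.8] w 0.033012647496622034
```

```bash
python3 - <<'E'
from st import *
pre=bw(70,40,93)
print(pre,delta(pre+[0,0,.03],bedtool(36),s['tcp_pos']+[0,0,.24]))
E
```

```text
clk 15.1833 j [-0.15  0.79 -0.54  1.61  0.5   0.87 -0.29] tcp [ 0.6338  0.2818 -0.0016] bed [ 193.   443.5 -283.3]
tooly bed deg 19.71 tilt err 24.68 Fbed [0.9 1.2 6.8] w 0.033012647496622034
[ 0.53057935 -0.24153244  0.18572681] (array([-103.3, -523.3,  -22.6]), array([ 18.67, -16.21,  14.11]))
```

Call:
send_rows(deltas=[{"dx": 0, "dy": 0, "dz": 30, "rx": 0, "ry": 0, "rz": 0}, {"dx": 0, "dy": 0, "dz": 70, "rx": 0, "ry": 0, "rz": 0}, {"dx": 0, "dy": 0, "dz": 110, "rx": 0, "ry": 0, "rz": 0}, {"dx": 0, "dy": 0, "dz": 150, "rx": 0, "ry": 0, "rz": 0}, {"dx": 0, "dy": 0, "dz": 190, "rx": 0, "ry": 0, "rz": 0}])

```text
clock: 15.6
tcp_pos: [0.6323, 0.2811, 0.1884]
orientation: [-1.474, -2.774, 0.0]
contact_force: [0.8, -0.8, -3.0]
grip_width: 0.0329
gripper_force: 51.0
```

Call:
send_rows(deltas=[{"dx": 0, "dy": 0, "dz": 40, "rx": 0, "ry": 0, "rz": 0}, {"dx": 0, "dy": 0, "dz": 50, "rx": 0, "ry": 0, "rz": 0}])

```text
clock: 15.77
tcp_pos: [0.6352, 0.2835, 0.2448]
orientation: [1.472, 2.769, 0.015]
contact_force: [1.5, -0.9, -1.3]
grip_width: 0.0329
gripper_force: 51.2
```

Call:
send_rows(deltas=[{"dx": -34, "dy": -174, "dz": 0, "rx": 6.22, "ry": -5.4, "rz": 4.7}, {"dx": -34, "dy": -174, "dz": 0, "rx": 6.22, "ry": -5.4, "rz": 4.7}, {"dx": -34, "dy": -174, "dz": 0, "rx": 6.22, "ry": -5.4, "rz": 4.7}, {"dx": -34, "dy": -174, "dz": 0, "rx": 6.22, "ry": -5.4, "rz": 4.7}, {"dx": -34, "dy": -174, "dz": 0, "rx": 6.22, "ry": -5.4, "rz": 4.7}])

```text
clock: 16.18
tcp_pos: [0.5976, 0.0983, 0.235]
orientation: [1.354, 2.791, 0.208]
contact_force: [0.8, -1.3, -3.1]
grip_width: 0.0329
gripper_force: 51.6
```

Call:
send_rows(deltas=[{"dx": -34, "dy": -174, "dz": 0, "rx": 6.22, "ry": -5.4, "rz": 4.7}, {"dx": -34, "dy": -174, "dz": 0, "rx": 6.22, "ry": -5.4, "rz": 4.7}, {"dx": -34, "dy": -174, "dz": 0, "rx": 6.22, "ry": -5.4, "rz": 4.7}, {"dx": -34, "dy": -174, "dz": 0, "rx": 6.22, "ry": -5.4, "rz": 4.7}, {"dx": -34, "dy": -174, "dz": 0, "rx": 6.22, "ry": -5.4, "rz": 4.7}])

```text
clock: 16.6
tcp_pos: [0.5628, -0.073, 0.2353]
orientation: [1.212, 2.797, 0.425]
contact_force: [0.6, -0.1, -2.5]
grip_width: 0.033
gripper_force: 51.7
```

Call:
send_rows(deltas=[{"dx": -34, "dy": -174, "dz": -20, "rx": 6.22, "ry": -5.4, "rz": 4.7}, {"dx": -34, "dy": -174, "dz": -20, "rx": 6.22, "ry": -5.4, "rz": 4.7}, {"dx": -34, "dy": -174, "dz": -20, "rx": 6.22, "ry": -5.4, "rz": 4.7}, {"dx": -34, "dy": -174, "dz": -20, "rx": 6.22, "ry": -5.4, "rz": 4.7}, {"dx": -34, "dy": -174, "dz": -20, "rx": 6.22, "ry": -5.4, "rz": 4.7}])

```text
clock: 17.02
tcp_pos: [0.5282, -0.2467, 0.2147]
orientation: [1.069, 2.782, 0.632]
contact_force: [0.3, -0.4, -2.7]
grip_width: 0.0328
gripper_force: 51.7
```

Call:
send_rows(deltas=[{"dx": 0, "dy": 0, "dz": 0, "rx": 0, "ry": 0, "rz": 0}, {"dx": 0, "dy": 0, "dz": 0, "rx": 0, "ry": 0, "rz": 0}, {"dx": 0, "dy": 0, "dz": 0, "rx": 0, "ry": 0, "rz": 0}])

```text
clock: 17.27
tcp_pos: [0.5307, -0.2394, 0.2164]
orientation: [1.059, 2.785, 0.636]
contact_force: [0.3, 0.5, -2.1]
grip_width: 0.0328
gripper_force: 51.7
```

```bash
cat >> h.py <<'E'
def fcloud(f):
    h,w=f['z_map'].shape;F=h/2/np.tan(np.radians(f['vertical_fov'])/2)
    u,v=np.meshgrid(np.arange(w)-f['cx'],np.arange(h)-f['cy']);rr=np.hypot(u,v)+1e-9;k=f['z_map']*np.tan(rr/F)/rr
    return np.stack([u*k,v*k,f['z_map']],-1)@rot(f['orientation']).T+f['xyz']
E
cat > look.py <<'E'
from st import *
print('to pre',delta(bw(70,40,93),bedtool(36)))
import sys
def rep(name,q):
    zt=(p-O)@n*1000
    d=q[:,:2]-[70,-33];rr=np.hypot(*d.T);cap=(abs(q[:,2]-50)<2)&(rr<20)
    if cap.sum()>20:
        cc=cv2.minEnclosingCircle(q[cap][:,:2].astype(np.float32));print(name,'cap',cap.sum(),cc,q[cap].mean(0).round(1))
        d=q[:,:2]-cc[0];rr=np.hypot(*d.T)
        th=np.arctan2(d[:,1],d[:,0]);g=(abs(q[:,2]-44)<2.5)&(rr>34)&(rr<41);m=np.exp(12j*th[g]).mean();print(name,'master phase',np.degrees(np.angle(m))/12,abs(m))
    c=(B.T@(p-O)*1000)[:2]
    d=q[:,:2]-c;rr=np.hypot(*d.T);th=np.arctan2(d[:,1],d[:,0]);g=(abs(q[:,2]-(zt+18))<3)&(rr>33)&(rr<42)
    if g.sum()>20:
        m=np.exp(12j*th[g]).mean();print(name,'held gear phase',g.sum(),np.degrees(np.angle(m))/12%30,abs(m))
    a=(abs(q[:,0]-70)<20)&(abs(q[:,1]-40)<20)&(q[:,2]>56)&(q[:,2]<66);
    if a.sum():print(name,'axle',a.sum(),q[a].mean(0).round(1))
w=grab('wrist','w6');rep('wrist',((fcloud(w)-O)@B).reshape(-1,3)[w['z_map'].ravel()>0]*1000)
for c in('scene','side'):
    f=grab(c,c+'6');rep(c,((cloud(f)-O)@B).reshape(-1,3)*1000)
cv2.imwrite('pics/c6.png',np.hstack([w['frame'][:, 80:480],cv2.resize(load('scene6')['frame'][200:340,150:283],(400,420))]))
E
python3 look.py
```

```text
clk 17.2667 j [ 1.18  0.45 -0.79  1.77 -0.14  0.98  1.37] tcp [ 0.5307 -0.2394  0.2164] bed [ 79.8  50.8 120.1]
tooly bed deg 36.03 tilt err 0.17 Fbed [-0.2 -0.2 -2.2] w 0.032770818226457075
to pre (array([ -0.2,  -2.1, -30.7]), array([ 0.02, -0.15, -0.09]))
wrist cap 153 ((60.775489807128906, -34.836944580078125), 10.722969055175781) [ 59.8 -34.9  49.4]
wrist master phase -6.138737182232504 0.6605413546046923
wrist held gear phase 869 6.280044792014393 0.8556687117681757
scene cap 82 ((71.32096099853516, -34.698551177978516), 14.6729154586792) [ 72.2 -34.5  49.9]
scene master phase 8.389089580227406 0.7873376022507156
scene held gear phase 58 5.7902588786770535 0.2867527134795524
scene axle 29 [73.3 38.  60.3]
side axle 11 [68.1 40.2 60.2]
```

View pics/c6.png

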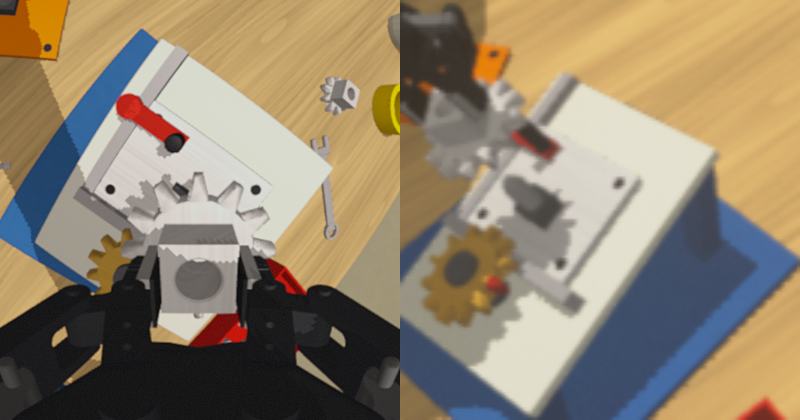

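The wrist view (left) shows the clamp arm lying along bed +x over the plate, with its post at (174,143) and the gear held square. The scene view (right) shows the axle at (528,195), free. The held gear's phase is 6.3°; with the master at about 8.5–9° it needs about 6°. A quick check of the bed frame through the wrist camera comes before insertion.

```bash
python3 - <<'E'
from fit import *
w=load('w6');P=fcloud(w).reshape(-1,3)[w['z_map'].ravel()>0];q=(P-O)@B
c=(abs(q[:,0]-.07)<.12)&(abs(q[:,1]-.06)<.11)&(q[:,2]<.03)&(q[:,2]>-.02)
def m(p):
    h=np.full(len(p),-.05);h[box(p,-.03,.17,-.09,.15)]=0;h[box(p,0,.13,0,.1)]=.01
    h[box(p,-.012,.153,-.012,0)]=.02; h[box(p,-.012,0,0,.15)]=.012; h[box(p,-.013,.045,.076,.092)]=.023;return h
sl=q[(q[:,0]>.135)&(q[:,0]<.165)&(q[:,1]>.02)&(q[:,1]<.14)&(abs(q[:,2])<.008)];print('slab z',np.median(sl[:,2])*1000,len(sl))
pl=q[(q[:,0]>.02)&(q[:,0]<.06)&(q[:,1]>.02)&(q[:,1]<.07)&(abs(q[:,2]-.01)<.006)];print('plate z',np.median(pl[:,2])*1000,len(pl))
print(fit(m,P[c],B,O,(0,0,0),0,(.004,.004,.02)))
t=q[(abs(q[:,0]-.037)<.015)&(abs(q[:,1]-.084)<.015)&(abs(q[:,2]-.061)<.003)];print('post top',len(t),t.mean(0)*1000)
print(rot(w['orientation'])[:,2]@B)
E
```

```text
slab z -0.16390355250407979 2477
plate z 9.650015449931406 2112
(array([-0.00090196, -0.00346   ,  0.00388782]), np.float64(0.0008215597958280259))
post top 288 [35.98535911 80.34832975 60.37572435]
[ 0.15240682 -0.21236612 -0.96523199]
```

```bash
python3 - <<'E'
from st import *
print('to 70',delta(bw(69.5,37.5,70),bedtool(36)),'10mm down',(-10*n).round(2))
E
```

```text
clk 17.4167 j [ 1.17  0.44 -0.79  1.77 -0.14  0.98  1.37] tcp [ 0.5313 -0.2386  0.2169] bed [ 80.6  51.6 120.2]
tooly bed deg 36.17 tilt err 0.17 Fbed [-0.6 -0.2 -3. ] w 0.03299507954191473
to 70 (array([  4.8,   2.7, -53. ]), array([ 0.08, -0.1 , -0.21])) 10mm down [ 2.34  3.48 -9.08]
```

Call:
send_rows(deltas=[{"dx": -1, "dy": -4, "dz": -18, "rx": 0, "ry": 0, "rz": -0.2}, {"dx": 2, "dy": -1, "dz": -36, "rx": 0, "ry": 0, "rz": -0.2}, {"dx": 4.8, "dy": 2.7, "dz": -53, "rx": 0, "ry": 0, "rz": -0.2}, {"dx": 4.8, "dy": 2.7, "dz": -53, "rx": 0, "ry": 0, "rz": -0.2}, {"dx": 4.8, "dy": 2.7, "dz": -53, "rx": 0, "ry": 0, "rz": -0.2}])

```text
clock: 17.83
tcp_pos: [0.5357, -0.2363, 0.1636]
orientation: [1.062, 2.784, 0.636]
contact_force: [-0.2, 0.7, -2.0]
grip_width: 0.0329
gripper_force: 51.5
```

Call:
send_rows(deltas=[{"dx": 1.2, "dy": 1.7, "dz": -4.5, "rx": 0, "ry": 0, "rz": 0}, {"dx": 2.3, "dy": 3.5, "dz": -9.1, "rx": 0, "ry": 0, "rz": 0}, {"dx": 2.3, "dy": 3.5, "dz": -9.1, "rx": 0, "ry": 0, "rz": 0}])

```text
clock: 18.08
tcp_pos: [0.5382, -0.2339, 0.1546]
orientation: [1.063, 2.782, 0.634]
contact_force: [-0.4, 0.9, -2.8]
grip_width: 0.0328
gripper_force: 51.6
```

```bash
python3 st.py
```

```text
clk 18.0833 j [ 1.13  0.52 -0.76  1.83 -0.1   0.86  1.36] tcp [ 0.5382 -0.2339  0.1546] bed [69.  36.1 60.3]
tooly bed deg 35.86 tilt err 0.12 Fbed [-1.1  0.1 -2.8] w 0.032800097173214825
```

Call:
send_rows(deltas=[{"dx": 0.9, "dy": 2.7, "dz": -4.2, "rx": 0, "ry": 0, "rz": 0}, {"dx": 1.5, "dy": 3.8, "dz": -7, "rx": 0, "ry": 0, "rz": 0}, {"dx": 1.5, "dy": 3.8, "dz": -7, "rx": 0, "ry": 0, "rz": 0}])

```text
clock: 18.33
tcp_pos: [0.5393, -0.23, 0.1471]
orientation: [1.064, 2.783, 0.635]
contact_force: [-0.6, -0.0, -1.1]
grip_width: 0.0328
gripper_force: 51.6
```

Call:
send_rows(deltas=[{"dx": 0.5, "dy": 0.7, "dz": -1.8, "rx": 0, "ry": 0, "rz": 0}, {"dx": 0.9, "dy": 1.4, "dz": -3.6, "rx": 0, "ry": 0, "rz": 0}, {"dx": 0.9, "dy": 1.4, "dz": -3.6, "rx": 0, "ry": 0, "rz": 0}])

```text
clock: 18.58
tcp_pos: [0.5404, -0.229, 0.1437]
orientation: [1.064, 2.782, 0.635]
contact_force: [-0.8, -0.4, -2.3]
grip_width: 0.0328
gripper_force: 51.6
```

```bash
python3 st.py
```

```text
clk 18.5833 j [ 1.12  0.53 -0.76  1.84 -0.09  0.84  1.35] tcp [ 0.5404 -0.229   0.1437] bed [68.5 36.9 48.2]
tooly bed deg 35.82 tilt err 0.11 Fbed [-1.5 -0.8 -1.8] w 0.03275595120393123
```

Call:
send_rows(deltas=[{"dx": 0.7, "dy": 1, "dz": -2.7, "rx": 0, "ry": 0, "rz": 0}, {"dx": 1.2, "dy": 1.7, "dz": -4.5, "rx": 0, "ry": 0, "rz": 0}, {"dx": 1.6, "dy": 2.4, "dz": -6.4, "rx": 0, "ry": 0, "rz": 0}, {"dx": 1.6, "dy": 2.4, "dz": -6.4, "rx": 0, "ry": 0, "rz": 0}])

```text
clock: 18.92
tcp_pos: [0.542, -0.2265, 0.1371]
orientation: [1.064, 2.782, 0.635]
contact_force: [0.0, -0.5, -3.6]
grip_width: 0.0325
gripper_force: 51.7
```

Call:
send_rows(deltas=[{"dx": 0.5, "dy": 0.7, "dz": -1.8, "rx": 0, "ry": 0, "rz": 0}, {"dx": 0.9, "dy": 1.4, "dz": -3.6, "rx": 0, "ry": 0, "rz": 0}, {"dx": 0.9, "dy": 1.4, "dz": -3.6, "rx": 0, "ry": 0, "rz": 0}])

```text
clock: 19.17
tcp_pos: [0.5429, -0.2252, 0.1336]
orientation: [1.064, 2.782, 0.635]
contact_force: [0.5, -0.0, -2.6]
grip_width: 0.0331
gripper_force: 51.7
```

```bash
python3 st.py
```

```text
clk 19.1667 j [ 1.11  0.55 -0.75  1.85 -0.09  0.81  1.35] tcp [ 0.5429 -0.2252  0.1336] bed [68.4 36.9 37.2]
tooly bed deg 35.82 tilt err 0.12 Fbed [-0.3 -0.9 -2.5] w 0.03307169044453325
```

Call:
send_rows(deltas=[{"dx": 0.7, "dy": 1, "dz": -2.7, "rx": 0, "ry": 0, "rz": 0}, {"dx": 1.4, "dy": 2.1, "dz": -5.4, "rx": 0, "ry": 0, "rz": 0}, {"dx": 1.9, "dy": 2.8, "dz": -7.3, "rx": 0, "ry": 0, "rz": 0}, {"dx": 1.9, "dy": 2.8, "dz": -7.3, "rx": 0, "ry": 0, "rz": 0}])

```text
clock: 19.5
tcp_pos: [0.5447, -0.2224, 0.1262]
orientation: [1.064, 2.782, 0.635]
contact_force: [0.2, 0.5, -2.2]
grip_width: 0.0326
gripper_force: 51.7
```

Call:
send_rows(deltas=[{"dx": 0.4, "dy": 0.5, "dz": -1.4, "rx": 0, "ry": 0, "rz": 0}, {"dx": 0.6, "dy": 0.9, "dz": -2.3, "rx": 0, "ry": 0, "rz": 0}, {"dx": 0.6, "dy": 0.9, "dz": -2.3, "rx": 0, "ry": 0, "rz": 0}])

```text
clock: 19.75
tcp_pos: [0.5455, -0.2218, 0.1246]
orientation: [1.064, 2.782, 0.634]
contact_force: [-1.8, 0.2, -0.1]
grip_width: 0.0327
gripper_force: 52.0
```

Call:
send_rows(deltas=[{"dx": 0.1, "dy": 0.2, "dz": -0.5, "rx": 0, "ry": 0, "rz": 0}, {"dx": 0.2, "dy": 0.3, "dz": -0.9, "rx": 0, "ry": 0, "rz": 0}, {"dx": 0.2, "dy": 0.3, "dz": -0.9, "rx": 0, "ry": 0, "rz": 0}])

```text
clock: 20.0
tcp_pos: [0.5456, -0.2219, 0.1245]
orientation: [1.065, 2.782, 0.634]
contact_force: [-6.3, -0.8, 9.4]
grip_width: 0.0332
gripper_force: 53.3
```

```bash
python3 st.py
```

```text
clk 20.0 j [ 1.1   0.56 -0.75  1.85 -0.08  0.79  1.34] tcp [ 0.5456 -0.2219  0.1245] bed [68.7 36.7 27.1]
tooly bed deg 35.81 tilt err 0.15 Fbed [-3.2  3.6 10.3] w 0.033173580683581456
```

Call:
send_rows(deltas=[{"dx": -0.2, "dy": -0.3, "dz": 0.8, "rx": 1.4, "ry": 2.09, "rz": -5.45}, {"dx": -0.2, "dy": -0.3, "dz": 0.8, "rx": 2.8, "ry": 4.18, "rz": -10.9}, {"dx": -0.2, "dy": -0.3, "dz": 0.8, "rx": 4.2, "ry": 6.27, "rz": -16.35}, {"dx": -0.2, "dy": -0.3, "dz": 0.8, "rx": 5.6, "ry": 8.36, "rz": -21.8}, {"dx": -0.2, "dy": -0.3, "dz": 0.8, "rx": 7, "ry": 10.45, "rz": -27.25}])

```text
clock: 20.42
tcp_pos: [0.5458, -0.2214, 0.1248]
orientation: [-1.798, -2.468, -0.667]
contact_force: [-0.7, 0.8, -0.1]
grip_width: 0.033
gripper_force: 52.1
```

```bash
python3 st.py
```

```text
clk 20.4167 j [ 1.    0.52 -0.61  1.86 -0.19  0.8   0.91] tcp [ 0.5458 -0.2214  0.1248] bed [69.1 37.1 27.1]
tooly bed deg 5.54 tilt err 0.11 Fbed [-0.5  0.9 -0.2] w 0.03295714876858066
```

Turning smoothly. Continue, two more 30° turns.

Call:
send_rows(deltas=[{"dx": 0, "dy": 0, "dz": 0, "rx": 1.4, "ry": 2.09, "rz": -5.45}, {"dx": 0, "dy": 0, "dz": 0, "rx": 2.8, "ry": 4.18, "rz": -10.9}, {"dx": 0, "dy": 0, "dz": 0, "rx": 4.2, "ry": 6.27, "rz": -16.35}, {"dx": 0, "dy": 0, "dz": 0, "rx": 5.6, "ry": 8.36, "rz": -21.8}, {"dx": 0, "dy": 0, "dz": 0, "rx": 7, "ry": 10.45, "rz": -27.25}])

```text
clock: 20.83
tcp_pos: [0.546, -0.2214, 0.1249]
orientation: [-2.295, -1.854, -0.617]
contact_force: [-1.2, 1.5, 0.2]
grip_width: 0.033
gripper_force: 52.0
```

Call:
send_rows(deltas=[{"dx": 0, "dy": 0, "dz": 0, "rx": 1.4, "ry": 2.09, "rz": -5.45}, {"dx": 0, "dy": 0, "dz": 0, "rx": 2.8, "ry": 4.18, "rz": -10.9}, {"dx": 0, "dy": 0, "dz": 0, "rx": 4.2, "ry": 6.27, "rz": -16.35}, {"dx": 0, "dy": 0, "dz": 0, "rx": 5.6, "ry": 8.36, "rz": -21.8}, {"dx": 0, "dy": 0, "dz": 0, "rx": 7, "ry": 10.45, "rz": -27.25}])

```text
clock: 21.25
tcp_pos: [0.5462, -0.2214, 0.1249]
orientation: [-2.617, -1.162, -0.53]
contact_force: [-1.0, 0.5, 0.1]
grip_width: 0.0328
gripper_force: 52.0
```

Call:
send_rows(deltas=[{"dx": 0.2, "dy": 0.3, "dz": -0.9, "rx": 0, "ry": 0, "rz": 0}, {"dx": 0.2, "dy": 0.3, "dz": -0.9, "rx": 0, "ry": 0, "rz": 0}])

```text
clock: 21.42
tcp_pos: [0.5463, -0.2217, 0.1247]
orientation: [-2.614, -1.17, -0.531]
contact_force: [-4.4, -0.3, 9.3]
grip_width: 0.0325
gripper_force: 53.0
```

```bash
python3 st.py
```

```text
clk 21.4167 j [ 0.81  0.47 -0.35  1.87 -0.38  0.82  0.02] tcp [ 0.5463 -0.2217  0.1247] bed [69.5 36.7 27. ]
tooly bed deg -54.1 tilt err 0.1 Fbed [-1.4  3.5  9.6] w 0.03252329226938383
```

Call:
send_rows(deltas=[{"dx": -0.1, "dy": -0.2, "dz": 0.6, "rx": 0, "ry": 0, "rz": 0}, {"dx": -0.1, "dy": -0.2, "dz": 0.6, "rx": 0, "ry": 0, "rz": 0}, {"dx": -0.1, "dy": -0.2, "dz": 0.6, "rx": 0, "ry": 0, "rz": 0}], jaw=48)

```text
clock: 21.67
tcp_pos: [0.5459, -0.2218, 0.1241]
orientation: [-2.615, -1.169, -0.531]
contact_force: [0.1, -0.2, -0.1]
grip_width: 0.0478
gripper_force: 0.0
```

Call:
send_rows(deltas=[{"dx": -2.3, "dy": -3.5, "dz": 9.1, "rx": 0, "ry": 0, "rz": 0}, {"dx": -7, "dy": -10.4, "dz": 27, "rx": 0, "ry": 0, "rz": 0}, {"dx": -14, "dy": -21, "dz": 54.5, "rx": 0, "ry": 0, "rz": 0}, {"dx": -23, "dy": -35, "dz": 91, "rx": 0, "ry": 0, "rz": 0}, {"dx": -28, "dy": -42, "dz": 109, "rx": 0, "ry": 0, "rz": 0}])

```text
clock: 22.08
tcp_pos: [0.5179, -0.2665, 0.2373]
orientation: [-2.619, -1.168, -0.533]
contact_force: [1.5, -1.5, 0.7]
grip_width: 0.0481
gripper_force: 0.0
```

Call:
send_rows(deltas=[{"dx": -20, "dy": -20, "dz": 80, "rx": 0, "ry": 0, "rz": 0}, {"dx": -20, "dy": -20, "dz": 80, "rx": 0, "ry": 0, "rz": 0}, {"dx": -20, "dy": -20, "dz": 80, "rx": 0, "ry": 0, "rz": 0}, {"dx": -20, "dy": -20, "dz": 80, "rx": 0, "ry": 0, "rz": 0}])

```text
clock: 22.42
tcp_pos: [0.4981, -0.2858, 0.3163]
orientation: [-2.62, -1.169, -0.534]
contact_force: [0.6, 0.1, -0.6]
grip_width: 0.0478
gripper_force: 0.0
```

```bash
python3 - <<'E'
from st import *
for c,fn in(('scene',cloud),('side',cloud),('wrist',fcloud)):
    f=grab(c,c+'9');q=((fn(f)-O)@B).reshape(-1,3)*1000;C=f['frame'].reshape(-1,3).astype(int)
    k=(abs(q[:,0]-70)<35)&(abs(q[:,1]-38)<35)&(abs(q[:,2]-72)<3)
    k2=(abs(q[:,0]-69)<42)&(abs(q[:,1]-38)<42)&(np.hypot(q[:,0]-69,q[:,1]-38)>25)&(abs(q[:,2]-44)<3)
    if k.sum()>10: print(c,'hub',k.sum(),q[k].mean(0).round(1),'gear top',np.median(q[k2][:,2]),cv2.minAreaRect(q[k][:,:2].astype(np.float32)))
    d=q[:,:2]-[70,-33];rr=np.hypot(*d.T);red=(rr<45)&(abs(q[:,2]-44)<6)&(C[:,2]>110)&(C[:,1]<80)&(C[:,0]<80)
    if red.any():print(c,'red',red.sum(),np.degrees(np.arctan2(*d[red].mean(0)[::-1])),q[red].mean(0))
a=cv2.resize(load('scene9')['frame'][200:340,130:290],None,fx=3,fy=3,interpolation=cv2.INTER_CUBIC)
cv2.imwrite('pics/c9.png',a)
E
```

```text
clk 22.4167 j [ 0.92  0.28 -0.31  1.67 -0.37  1.24  0.02] tcp [ 0.4981 -0.2858  0.3163] bed [ 72.   45.  234.6]
tooly bed deg -54.18 tilt err 0.29 Fbed [ 0.4 -0.2 -0.7] w 0.04775678268387066
scene hub 129 [71.2 36.7 71.4] gear top 43.42539049261195 ((70.99629211425781, 36.917335510253906), (36.66733932495117, 35.17524719238281), 37.382205963134766)
scene red 5 95.13702287433136 [67.23058486 -2.19414207 43.92342039]
side hub 41 [67.4 40.1 71.7] gear top 43.47872715545843 ((66.72456359863281, 41.023284912109375), (37.15383529663086, 40.29329299926758), 45.10691833496094)
wrist hub 769 [69.6 35.1 71.5] gear top 43.32200767584453 ((69.45149993896484, 35.089874267578125), (33.4404411315918, 33.58778762817383), 36.16114044189453)
wrist red 62 97.82995964178775 [65.70732216 -1.78409025 42.58145894]
```

View pics/c9.png

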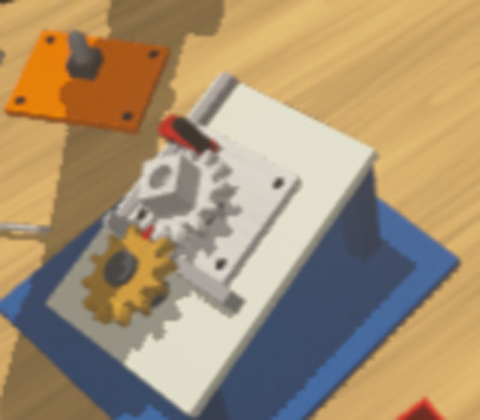

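The gear is down (top at 43.4 mm) in mesh. The red tooth at (148,232) now points toward the axle, at about 97° versus about 9° before. The clamp is closed and the hand is clear, so I'm handing in.

```bash
python3 -c "
from bench import r
print(r.hand_in())"
```

```text
the job is handed in; nothing more can be done
None
```

I handed the job in with every step done by my own measurements: the plate slid home into the corner, the clamp is closed over it, and the 12-tooth gear is fully down in mesh. I turned the gear about 90° and the master's red tooth followed from about 9° to about 97°; the hand is clear, but `hand_in()` returned no verdict.

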